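# Cover the reagent well of a bench analyser

## Task

The black cover of the analyser's cooled reagent well has been slid aside on the white deck. Slide it back over the open well, keeping it flat on the deck rather than lifting it off, and turn it until its tab drops into the notch in front, so that the cover sits fully home and level on the rim all round. Leave the jar and the tube rack on the deck where they stand.

Things in the scene. Friction and masses are not known exactly. Their poses are not given: they have to be found in the camera images.
- analyser: Low bench analyser, fixed, 490 x 760 mm, flat white deck 150 mm above the bench. Origin: on the round reagent well's vertical axis at bench height; x points away from the operator to the back, y to the left. Deck clear from 200 mm in front of the axis to 215 mm behind, 380 mm to each side; behind stands a 35 mm housing with a probe arm and tube up to 200 mm above the deck.
- well_seat (a point): Centre of the ledge that carries the cover, on the well's axis, 8 mm below the deck. The rim is a round recess in the deck, radius 88 mm, 8 mm deep; its floor is a flat ledge 26 mm wide around the open well mouth (radius 62 mm, reagent bottles inside). Axes as the analyser's.
- notch (a point): Point on the notch's floor, on its centre line, 100 mm in front of the well's axis (analyser's -x side): cover_tab lies here when the cover is home. The notch is 36 mm wide, level with the ledge, and runs from the recess out to 128 mm from the axis.
- cover: Loose black plastic disc, 170 mm across, 12 mm thick, 0.2 to 0.45 kg, slides at a few newtons; one tab along its own -x; a 24 mm probe hole 47 mm off centre opposite the tab. Origin: centre of the underside, z up. Starts flat on the deck left or right of the well. Centred over the recess it drops in, tilted 0.046 rad while the tab is still up on the deck. Home: top 4 mm above the deck, 3 mm play.
- cover_tab (a point): Point on the underside of the cover's tab, 100 mm from the cover's centre. The tab is 12 mm thick and 30 mm wide and stands out of the disc from 85 to 115 mm from the centre; 3 mm play each side in the notch. At the start it points 0.3 to 0.8 rad counter-clockwise (from above) of the notch's direction. Axes as the cover's.
- deck_jar: Bystander: low white jar with a black lid, 62 mm across, 52 mm tall, standing on the deck on the other side of the well from the cover. Origin: centre of its base.
- tube_rack: Bystander: grey rack of capped glass tubes, 45 x 130 mm, 59 mm tall, on the deck behind the well, long side along the analyser's y. Origin: centre of its base.
Not all that is in view belongs to the job. Several things have the shape of the cover; the one meant has the colours described above.

How it is judged:
By the outcome, as a careful person would: the job done as asked, in the order asked, and still so for the second after the job is handed in, with the robot touching nothing.
It also fails if it takes over 67 s, if anything falls off the work surface, if the arm or the gripper's body presses on something with over 40 N, if the wrist force passes 120 N, or if a joint passes its speed limit or range.

## Robot

A 6-joint arm with a two-finger parallel gripper is mounted at the origin on the work surface. World frame = base frame: x ahead of the robot, y to its left, z up, the work surface at z = 0. Lengths are in m, angles in rad, forces in N, time in s.
With the tool pointing down it reaches from about 0.25 to 0.775 m from the base axis. Payload 4 kg.
Tool frame: the origin (TCP) lies at the very end of the fingers, on their centre line; the grasp point (between the pads) lies 19 mm behind it; z points along the fingers, x is the direction in which the jaws open and shut, and the axes are right-handed (so a half turn about z gives the same grasp; the last joint's range is limited). The gripper opens to 94 mm and grips with 3 to 60 N. Pads are 16 mm wide; open, the fingers measure 119 mm over their backs; the gripper's body (75 mm by 177 mm) begins 78 mm behind the grasp point.
Start: joints at [1.064, 0.087, 1.371, -0, 1.684, -0.103], TCP at [0.216, 0.506, 0.182] pointing down, gripper open.
Joint ranges: [-3.1, 3.1], [-0.76, 2.03], [0.27, 2.55], [-1.08, 4.22], [0.17, 2.65], [-2.57, 2.57]. Speed limits (rad/s): [2.79, 2.79, 3.14, 3.14, 3.14, 3.14].

## Interface

Orientations are given as [roll, pitch, yaw] about the fixed x, y, z axes, in that order (R = Rz(yaw) Ry(pitch) Rx(roll)).
In Python, from bench import robot, cams, ticket gives the robot as it stands.
- The arm moves only by the tool jog_arm, never from a script. Its argument "series" is a list of rows, each an object of numbers: "x", "y", "z": the shift along the tool's x, y, z in m; "rx", "ry", "rz": the turn, a rotation vector about the tool's x, y, z in degrees. A call has 1 to 12 rows; each row shifts and turns the pose as measured when the row begins, along the tool's axes as they then stand; what a row does not reach is not made up. A row lasts 1/12 s, in which the tool goes at most 41.7 mm and 7.16 degrees, less where a joint would pass 70% of its speed; a pose out of reach is approached as far as the arm can. A call with a gripper value outside its range is refused whole. "claw" is the opening, from 0 (shut) to 1 (fully open), set as the call begins (left out, the last holds). The fingers move at their own pace and stop on an object; the grip force is fixed at half the most. Time passes only in rows, so rows that do not move let the fingers close. It gives the time, the measured TCP pose, the force and the opening at its end, in the units of the state.
- robot.get_obs(): the state, without advancing time (a new reading comes with each control period).
- cams.snapshot(name): name is "scene" or "top" or "wrist"; returns a dict with "img" (400x640x3 uint8, red, green, blue), "mtx" (3x3 intrinsics, pixels), "origin" and "attitude" of the camera in the world. Camera axes: x right, y down, z forward; pixel columns grow to the right and rows downward; lengths in m; the calibration is good to about 2 mm. A picture is of the moment at which its call begins. There is no depth.
- ticket.close_job(): hands the job in, once; it reports no verdict.
Trained networks look in a picture, given as the dict that the camera call returned (one of the last four; its "shot" number tells which), for a name from the list of things; names that differ only in an ending like _2 or _b are one class to them, and where a whole thing is asked for, a point or a joint stands for the part that bears it (a point fixed in the world has none). Each returns a list of dicts, best first, with "p" (0 to 1); they miss things now and then, are a little off and sometimes report something else, mostly with a low value. They report only what shows in the picture. A call takes as long as a camera call. They do not tell look-alikes from the thing itself.
- cams.look_for(thing, picture): "bbox" ([left, top, width, height] in pixels, round what is visible of it).
The state is a dict: "time": time; "joint_positions": joint angles; "qvel": joint speeds; "joint_torque": joint torques, N m; "tool_pos": TCP position; "ee_rot": TCP orientation; "wrist_force": force on the tool from outside, world axes, zero at the start; "wrist_torque": the same for the moment, N m; "width": finger opening in m.
Only numpy, scipy, OpenCV 4.12 (cv2) and the standard library are available. Lean on these libraries where they do the work, as an engineer would, in place of code of your own. Each camera call takes 0.05 s, during which the arm holds its last target.

## Working session

There is one attempt and no reset: what is moved stays moved. The work goes in short steps, Python scripts to look and compute and a tool call to move; the robot and the scene stay as the last step left them, time stands still between calls to the robot, and variables do not carry over. Pictures are saved under pics/ and viewed, and the job is handed in when it is done.

Besides the shell and the picture viewer there is one more tool, called after ">>>" by a JSON object that holds its "fn" and its "kwargs". jog_arm: Moves the arm, as the interface text tells. Its arguments: {"type":"object","properties":{"series":{"type":"array","items":{"type":"object","properties":{"x":{"type":"number"},"y":{"type":"number"},"z":{"type":"number"},"rx":{"type":"number"},"ry":{"type":"number"},"rz":{"type":"number"}}}},"claw":{"type":"number"}},"required":["series"]}

```bash
mkdir -p pics; python3 - <<'E'
from bench import robot,cams,ticket
import cv2,numpy as np
o=robot.get_obs()
for k,v in o.items(): print(k,np.round(v,3))
for n in ["scene","top"]:
    s=cams.snapshot(n); cv2.imwrite(f"pics/{n}1.png",s["img"][:,:,::-1])
    print(n,s["mtx"],s["origin"],s["attitude"])
    np.save(f"pics/{n}1.npy",s,allow_pickle=True)
    for t in ["cover","cover_tab","notch","well_seat","deck_jar","tube_rack","analyser"]:
        try: print(t,[(d["bbox"],round(d["p"],2)) for d in cams.look_for(t,s)][:3])
        except Exception as e: print(t,e)
E
```

```text
time 0.0
joint_positions [ 1.064  0.088  1.372  0.     1.684 -0.103]
qvel [ 0.001 -0.     0.001 -0.     0.001  0.   ]
joint_torque [ 0.0000e+00 -3.4019e+01 -3.0242e+01  7.2000e-02  3.3000e-02 -0.0000e+00]
tool_pos [0.216 0.505 0.181]
ee_rot [-3.141e+00  2.000e-03  1.167e+00]
wrist_force [ 0.291 -0.302 -0.106]
wrist_torque [0.015 0.013 0.001]
width 0.094
scene [[387.52320526   0.         316.68469278]
 [  0.         387.52320526 204.41248868]
 [  0.           0.           1.        ]] [ 1.25360864 -0.19847003  1.07976987] [-2.48594945 -0.01247477  1.54204577]
cover [([276.4, 191.3, 58.2, 47.0], 0.92), ([240.6, 146.2, 50.7, 21.0], 0.85), ([179.4, 160.5, 49.6, 38.0], 0.62)]
cover_tab [([178.5, 159.4, 52.0, 37.7], 0.97), ([246.8, 147.2, 48.2, 19.1], 0.89), ([274.6, 188.9, 63.4, 51.8], 0.63)]
notch [([230.8, 143.2, 295.7, 187.1], 0.79)]
well_seat [([231.3, 141.3, 296.4, 189.6], 0.86)]
deck_jar [([400.2, 180.2, 21.6, 23.5], 0.65)]
tube_rack [([342.5, 231.4, 50.8, 27.7], 0.71)]
analyser [([228.5, 140.1, 294.8, 194.0], 0.59)]
top [[493.8244388    0.         319.9112225 ]
 [  0.         493.8244388  209.98814383]
 [  0.           0.           1.        ]] [ 0.35692839 -0.19521984  1.39816247] [-3.03160099  0.0190675  -1.58509805]
cover [([344.7, 281.4, 73.2, 60.4], 0.82), ([295.9, 146.2, 68.8, 63.6], 0.81), ([433.6, 253.1, 65.6, 60.0], 0.67)]
cover_tab [([432.9, 251.1, 66.3, 64.3], 0.95), ([290.9, 147.1, 72.9, 64.5], 0.79), ([346.8, 281.9, 73.0, 59.2], 0.64)]
notch [([100.8, 59.6, 324.1, 241.4], 0.82)]
well_seat [([99.6, 56.1, 326.2, 245.4], 0.6)]
deck_jar [([187.4, 193.1, 23.7, 23.5], 0.59)]
tube_rack [([240.4, 119.3, 49.6, 26.7], 0.91)]
analyser [([100.1, 56.7, 329.2, 243.5], 0.79)]
```

View pics/top1.png

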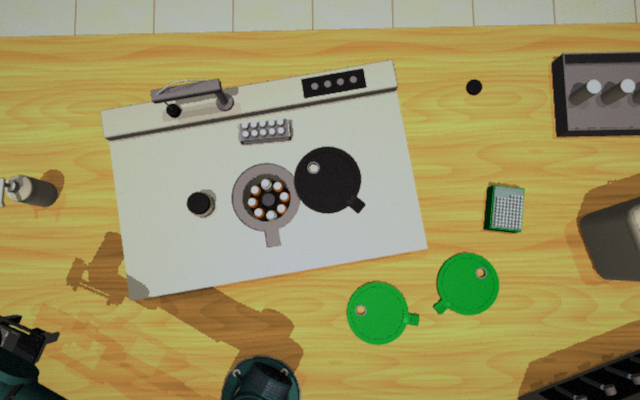

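View pics/scene1.png

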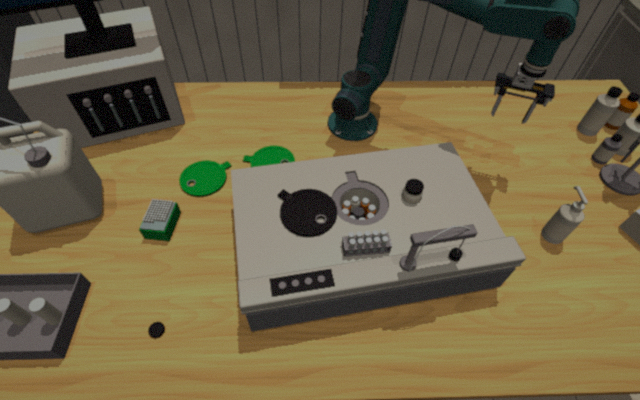

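The top picture shows the black cover at about (328,180), its tab at (357,206), the well at (265,198), and the notch at (274,238). The green discs are look-alikes. Next I'll measure these precisely.

```bash
cat > h.py <<'E'
import numpy as np,cv2
from scipy.spatial.transform import Rotation as R
def ray(s,uv):
    uv=np.atleast_2d(uv).astype(float); K=s["mtx"]
    d=np.c_[(uv[:,0]-K[0,2])/K[0,0],(uv[:,1]-K[1,2])/K[1,1],np.ones(len(uv))]
    return d@R.from_euler("xyz",s["attitude"]).as_matrix().T
def on(s,uv,z):
    d=ray(s,uv); t=(z-s["origin"][2])/d[:,2]
    return (s["origin"]+d*t[:,None])[:,:2]
def rect(s,c,h,z,n=600):
    # ortho-rectified picture at height z: row down=-x... world x up, y left
    g=np.arange(n)/n-0.5
    X=c[0]-g*2*h; Y=c[1]-g*2*h
    P=np.stack([np.repeat(X,n),np.tile(Y,n),np.full(n*n,z)],1)
    M=R.from_euler("xyz",s["attitude"]).as_matrix()
    q=(P-s["origin"])@M; K=s["mtx"]
    u=(q[:,0]/q[:,2]*K[0,0]+K[0,2]).reshape(n,n).astype(np.float32)
    v=(q[:,1]/q[:,2]*K[1,1]+K[1,2]).reshape(n,n).astype(np.float32)
    return cv2.remap(s["img"],u,v,cv2.INTER_CUBIC)
E
python3 - <<'E'
from h import *
s=np.load("pics/top1.npy",allow_pickle=True).item()
for n,p,z in [("well",(265,198),.15),("cover",(328,180),.162),("tab",(357,206),.162),("notch",(274,238),.15)]:
    print(n,on(s,p,z))
c=on(s,(300,200),.15)[0]
for z,n in ((.15,"a"),(.162,"b")):
    cv2.imwrite(f"pics/rect_{n}.png",rect(s,c,.2,z)[:,:,::-1])
print(c)
t=np.load("pics/scene1.npy",allow_pickle=True).item()
cv2.imwrite("pics/rect_s.png",rect(t,c,.2,.15)[:,:,::-1])
cv2.imwrite("pics/rect_s2.png",rect(t,c,.2,.162)[:,:,::-1])
E
```

```text
well [[ 0.52824734 -0.03349034]]
cover [[ 0.56993651 -0.19520252]]
tab [[ 0.50236304 -0.26712307]]
notch [[ 0.42568048 -0.05611706]]
[ 0.52158957 -0.12296145]
```

View pics/rect_a.png

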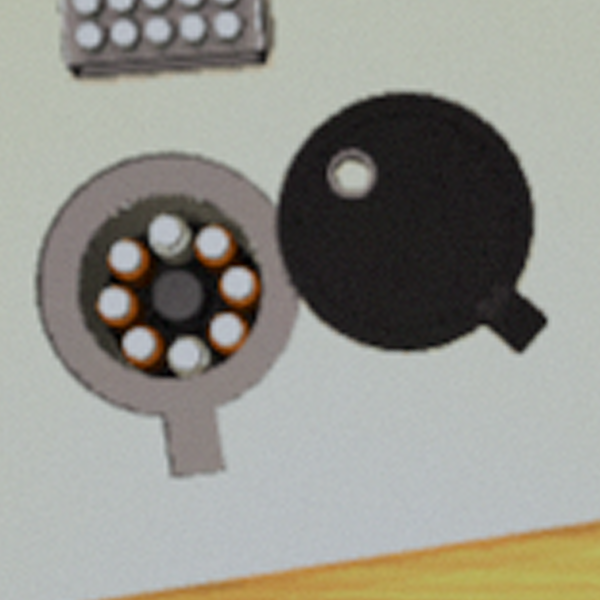

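View pics/rect_s.png

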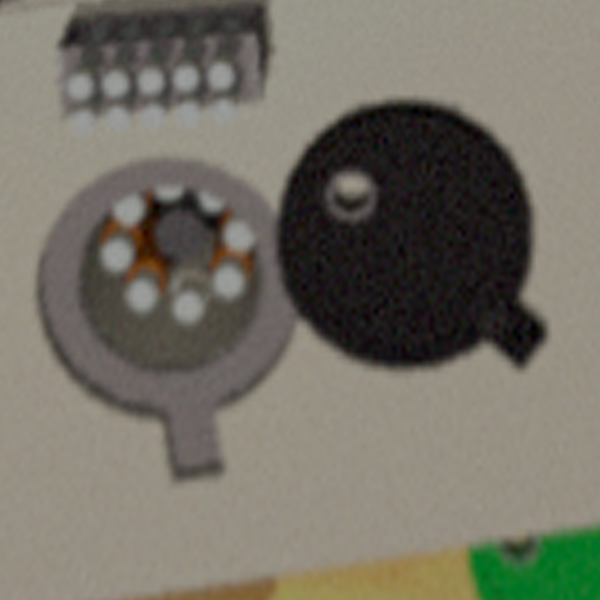

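```bash
cat >> h.py <<'E'
def circ(P):
    import scipy.optimize as so
    f=lambda p:np.hypot(P[:,0]-p[0],P[:,1]-p[1])-p[2]
    r=so.least_squares(f,[*P.mean(0),.087],loss="soft_l1",f_scale=.001)
    return r.x
def meas_cover(s,c,h=.2,z=.162,thr=65):
    I=rect(s,c,h,z); n=600
    m=(I.max(2)<thr).astype(np.uint8)
    _,L,st,ce=cv2.connectedComponentsWithStats(m)
    k=1+np.argmax(st[1:,4]); m=(L==k).astype(np.uint8)
    w=lambda p:np.c_[c[0]-(p[:,1]/n-.5)*2*h,c[1]-(p[:,0]/n-.5)*2*h]
    cn=max(cv2.findContours(m,cv2.RETR_EXTERNAL,cv2.CHAIN_APPROX_NONE)[0],key=len)[:,0]
    P=w(cn.astype(float)); x=circ(P)
    ys,xs=np.nonzero(m); A=w(np.c_[xs,ys].astype(float)); d=A-x[:2]; r=np.hypot(*d.T)
    t=d[(r>.092)&(r<.13)].mean(0) if ((r>.092)&(r<.13)).any() else np.zeros(2)
    return x,np.arctan2(t[1],t[0]),np.hypot(*t),r.max()
def meas_well(s,c,h=.2,z=.15):
    pass
E
python3 - <<'E'
from h import *
c=np.array([.5216,-.123])
for n in ("top","scene"):
    s=np.load(f"pics/{n}1.npy",allow_pickle=True).item()
    I=rect(s,c,.2,.15); print(n,"ledge",I[380,80],I[200,60],"deck",I[500,80],I[450,195], "cover",rect(s,c,.2,.162)[220,410])
    print(meas_cover(s,c))
    # recess: radial edge search
    g=cv2.GaussianBlur(I,(0,0),1.5).astype(float).mean(2)
    w=lambda u,v:np.array([c[0]-(v/600-.5)*.4,c[1]-(u/600-.5)*.4])
    P=[]
    for a in np.arange(0,360,2):
        a=np.radians(a); rr=np.arange(118,146,.25)
        u=168+rr*np.cos(a); v=283+rr*np.sin(a)
        if abs(np.degrees(a)-78)<16 or np.degrees(a)<28 or np.degrees(a)>310: continue
        pr=cv2.remap(g.astype(np.float32),u.astype(np.float32)[None],v.astype(np.float32)[None],1)[0]
        d=np.gradient(pr); i=np.argmax(d); P.append(w(u[i],v[i]))
    print("recess",circ(np.array(P)))
    # notch side edges
    q=[]
    for v in range(425,462,3):
        d=np.gradient(g[v]); L=150+np.argmin(d[150:185]); Rr=200+np.argmax(d[200:235]); q.append([L,Rr,(L+Rr)/2,v])
    q=np.array(q); p=np.polyfit(q[:,3],q[:,2],1); print("notch width",(q[:,1]-q[:,0]).mean()/1.5, "slope",p[0],"mid",w(np.polyval(p,440),440))
E
```

```text
top ledge [104 101  98] [186 191 183] deck [181 187 184] [138 129 126] cover [31 28 30]
(array([ 0.57151666, -0.19309154,  0.08389458]), np.float64(-2.297672594830294), np.float64(0.10246260495279741), np.float64(0.11409683688031429))
recess [ 0.53193556 -0.03495681  0.08858707]
notch width 37.28205128205128 slope 0.1547619047619042 mid [ 0.42826667 -0.05086996]
scene ledge [80 76 69] [152 147 133] deck [150 145 130] [108 100  97] cover [29 28 29]
(array([ 0.57371792, -0.19325647,  0.08549516]), np.float64(-2.2933426488366235), np.float64(0.10199486328182654), np.float64(0.11409061300044475))
recess [ 0.52914137 -0.03497246  0.08767023]
notch width 36.205128205128204 slope 0.1639194139194135 mid [ 0.42826667 -0.05062088]
```

```bash
cat > plan.py <<'E'
import sys,json,numpy as np
from scipy.spatial.transform import Rotation as R
from bench import robot
def plan(T,N,yaw1,pv=None):
    """N rows to T (xyz, down, yaw1); linear. pv: pivot xy -> arc about it by change of yaw"""
    o=robot.get_obs(); p=np.array(o["tool_pos"]); e=R.from_euler("xyz",o["ee_rot"]); y0=R.as_euler(e,"xyz")[2]
    out=[]; y0=np.arctan2(e.as_matrix()[1,0],e.as_matrix()[0,0])
    dy=(yaw1-y0+np.pi)%(2*np.pi)-np.pi
    cur=p; ce=e
    for k in range(1,N+1):
        f=k/N
        t=p+(np.array(T)-p)*f if pv is None else None
        if pv is not None:
            a=dy*f; q=p[:2]-pv; t=np.r_[pv+np.array([[np.cos(a),-np.sin(a)],[np.sin(a),np.cos(a)]])@q, p[2]+(T-p[2])*f]
        ne=R.from_euler("xyz",[np.pi,0,y0+dy*f])
        d=ce.inv().apply(t-cur); r=np.degrees((ce.inv()*ne).as_rotvec())
        out.append({**{k:round(v,4) for k,v in zip("xyz",d)},**{k:round(v,2) for k,v in zip(("rx","ry","rz"),r)}})
        cur=t;ce=ne
    print("now",np.round(p,4),"yaw",round(y0,4),"F",np.round(o["wrist_force"],1),"t",o["time"])
    for r in out: print(json.dumps({k:v for k,v in r.items() if abs(v)>2e-4}))
E
python3 - <<'E'
from plan import *
plan([.25,.45,.30],4,1.167-.4)
E
```

```text
now [0.2161 0.5058 0.1819] yaw 1.167 F [0.1 0.8 0.3] t 0.8
{"x": -0.0095, "y": 0.0133, "z": -0.0295, "ry": -0.01, "rz": 5.73}
{"x": -0.0081, "y": 0.0141, "z": -0.0295, "rz": 5.73}
{"x": -0.0067, "y": 0.0149, "z": -0.0295, "rz": 5.73}
{"x": -0.0052, "y": 0.0155, "z": -0.0295, "rz": 5.73}
```

>>> {"fn": "jog_arm", "kwargs": {"series": [{"x":-0.0095,"y":0.0133,"z":-0.03,"rz":5.7},{"x":-0.008,"y":0.014,"z":-0.03,"rz":5.7},{"x":-0.0067,"y":0.015,"z":-0.03,"rz":5.7},{"x":-0.005,"y":0.0155,"z":-0.03,"rz":5.7}], "claw": 1}}

```text
invalid input
```

```bash
python3 - <<'E'
from plan import *
plan([.44,-.10,.27],15,-.38)
E
```

```text
now [0.2161 0.5058 0.1819] yaw 1.167 F [0.1 0.8 0.3] t 0.8
{"x": -0.0313, "y": 0.0296, "z": -0.0059, "ry": -0.01, "rz": 5.91}
{"x": -0.0281, "y": 0.0327, "z": -0.0059, "rz": 5.91}
{"x": -0.0245, "y": 0.0354, "z": -0.0059, "rz": 5.91}
{"x": -0.0208, "y": 0.0377, "z": -0.0059, "rz": 5.91}
{"x": -0.0168, "y": 0.0396, "z": -0.0059, "rz": 5.91}
{"x": -0.0126, "y": 0.0412, "z": -0.0059, "rz": 5.91}
{"x": -0.0083, "y": 0.0422, "z": -0.0059, "rz": 5.91}
{"x": -0.0039, "y": 0.0429, "z": -0.0059, "rz": 5.91}
{"x": 0.0005, "y": 0.0431, "z": -0.0059, "rz": 5.91}
{"x": 0.0049, "y": 0.0428, "z": -0.0059, "rz": 5.91}
{"x": 0.0093, "y": 0.042, "z": -0.0059, "rz": 5.91}
{"x": 0.0136, "y": 0.0408, "z": -0.0059, "rz": 5.91}
{"x": 0.0177, "y": 0.0392, "z": -0.0059, "rz": 5.91}
{"x": 0.0217, "y": 0.0372, "z": -0.0059, "rz": 5.91}
{"x": 0.0254, "y": 0.0348, "z": -0.0059, "rz": 5.91}
```

>>> {"fn": "jog_arm", "kwargs": {"series": [{"x":-0.0095,"y":0.0133,"z":-0.03,"rx":0,"ry":0,"rz":5.7},{"x":-0.008,"y":0.014,"z":-0.03,"rx":0,"ry":0,"rz":5.7},{"x":-0.0067,"y":0.015,"z":-0.03,"rx":0,"ry":0,"rz":5.7},{"x":-0.005,"y":0.0155,"z":-0.03,"rx":0,"ry":0,"rz":5.7}]}}

```text
time: 1.13
tool_pos: [0.247, 0.4469, 0.2951]
ee_rot: [3.137, 0.021, 0.758]
wrist_force: [0.1, 1.2, 0.5]
width: 0.0941
```

```bash
sed -i 's/print(json.dumps.*/print(json.dumps({k:(0 if abs(v)<2e-4 else v) for k,v in r.items()}))/' plan.py; python3 - <<'E'
from plan import *
plan([.40,-.0,.28],12,-.2)
E
```

```text
now [0.247  0.4469 0.2951] yaw 0.758 F [0.1 1.2 0.5] t 1.1333
{"x": -0.0163, "y": 0.0358, "z": 0.0018, "rx": 0.3, "ry": 1.2, "rz": 4.58}
{"x": -0.0134, "y": 0.037, "z": 0.0013, "rx": 0, "ry": 0, "rz": 4.57}
{"x": -0.0104, "y": 0.038, "z": 0.0013, "rx": 0, "ry": 0, "rz": 4.57}
{"x": -0.0074, "y": 0.0387, "z": 0.0013, "rx": 0, "ry": 0, "rz": 4.57}
{"x": -0.0043, "y": 0.0391, "z": 0.0013, "rx": 0, "ry": 0, "rz": 4.57}
{"x": -0.0011, "y": 0.0393, "z": 0.0013, "rx": 0, "ry": 0, "rz": 4.57}
{"x": 0.002, "y": 0.0393, "z": 0.0013, "rx": 0, "ry": 0, "rz": 4.57}
{"x": 0.0051, "y": 0.039, "z": 0.0013, "rx": 0, "ry": 0, "rz": 4.57}
{"x": 0.0082, "y": 0.0385, "z": 0.0013, "rx": 0, "ry": 0, "rz": 4.57}
{"x": 0.0113, "y": 0.0377, "z": 0.0013, "rx": 0, "ry": 0, "rz": 4.57}
{"x": 0.0142, "y": 0.0367, "z": 0.0013, "rx": 0, "ry": 0, "rz": 4.57}
{"x": 0.0171, "y": 0.0354, "z": 0.0013, "rx": 0, "ry": 0, "rz": 4.57}
```

>>> {"fn": "jog_arm", "kwargs": {"series": [{"x":-0.016,"y":0.036,"z":0.001,"rx":0.3,"ry":1.2,"rz":4.6},{"x":-0.0134,"y":0.037,"z":0.001,"rx":0,"ry":0,"rz":4.6},{"x":-0.0104,"y":0.038,"z":0.001,"rx":0,"ry":0,"rz":4.6},{"x":-0.0074,"y":0.0387,"z":0.001,"rx":0,"ry":0,"rz":4.6},{"x":-0.0043,"y":0.039,"z":0.001,"rx":0,"ry":0,"rz":4.6},{"x":-0.001,"y":0.039,"z":0.001,"rx":0,"ry":0,"rz":4.6},{"x":0.002,"y":0.039,"z":0.001,"rx":0,"ry":0,"rz":4.6},{"x":0.005,"y":0.039,"z":0.001,"rx":0,"ry":0,"rz":4.6},{"x":0.008,"y":0.0385,"z":0.001,"rx":0,"ry":0,"rz":4.6},{"x":0.011,"y":0.0377,"z":0.001,"rx":0,"ry":0,"rz":4.6},{"x":0.014,"y":0.0367,"z":0.001,"rx":0,"ry":0,"rz":4.6},{"x":0.017,"y":0.035,"z":0.001,"rx":0,"ry":0,"rz":4.6}]}}

```text
time: 2.13
tool_pos: [0.3954, -0.0143, 0.2916]
ee_rot: [-3.12, -0.02, -0.244]
wrist_force: [0.4, 0.3, -0.0]
width: 0.0938
```

```bash
python3 - <<'E'
from plan import *
plan([.5056,-.2687,.22],9,-.724)
E
```

```text
now [ 0.3954 -0.0143  0.2916] yaw -0.2439 F [ 0.4  0.3 -0. ] t 2.1333
{"x": 0.0185, "y": 0.0247, "z": 0.0078, "rx": -1.29, "ry": -1.11, "rz": 3.07}
{"x": 0.02, "y": 0.0234, "z": 0.008, "rx": 0, "ry": 0, "rz": 3.06}
{"x": 0.0212, "y": 0.0223, "z": 0.008, "rx": 0, "ry": 0, "rz": 3.06}
{"x": 0.0224, "y": 0.0212, "z": 0.008, "rx": 0, "ry": 0, "rz": 3.06}
{"x": 0.0235, "y": 0.02, "z": 0.008, "rx": 0, "ry": 0, "rz": 3.06}
{"x": 0.0245, "y": 0.0187, "z": 0.008, "rx": 0, "ry": 0, "rz": 3.06}
{"x": 0.0255, "y": 0.0173, "z": 0.008, "rx": 0, "ry": 0, "rz": 3.06}
{"x": 0.0263, "y": 0.016, "z": 0.008, "rx": 0, "ry": 0, "rz": 3.06}
{"x": 0.0272, "y": 0.0145, "z": 0.008, "rx": 0, "ry": 0, "rz": 3.06}
```

>>> {"fn": "jog_arm", "kwargs": {"series": [{"x":0.0185,"y":0.0247,"z":0.008,"rx":-1.3,"ry":-1.1,"rz":3.07},{"x":0.02,"y":0.0234,"z":0.008,"rx":0,"ry":0,"rz":3.06},{"x":0.0212,"y":0.0223,"z":0.008,"rx":0,"ry":0,"rz":3.06},{"x":0.0224,"y":0.0212,"z":0.008,"rx":0,"ry":0,"rz":3.06},{"x":0.0235,"y":0.02,"z":0.008,"rx":0,"ry":0,"rz":3.06},{"x":0.0245,"y":0.0187,"z":0.008,"rx":0,"ry":0,"rz":3.06},{"x":0.0255,"y":0.0173,"z":0.008,"rx":0,"ry":0,"rz":3.06},{"x":0.0263,"y":0.016,"z":0.008,"rx":0,"ry":0,"rz":3.06},{"x":0.027,"y":0.0145,"z":0.008,"rx":0,"ry":0,"rz":3.06},{"x":0,"y":0,"z":0,"rx":0,"ry":0,"rz":0}]}}

```text
time: 2.97
tool_pos: [0.5042, -0.2928, 0.2171]
ee_rot: [-3.14, -0.005, -0.765]
wrist_force: [-1.2, -0.7, -0.5]
width: 0.0941
```

```bash
python3 - <<'E'
from plan import *
plan([.5056,-.2687,.20],1,-.724)
from bench import cams
import cv2
s=cams.snapshot("wrist"); cv2.imwrite("pics/w1.png",s["img"][:,:,::-1]); np.save("pics/w1.npy",s,allow_pickle=True)
E
```

```text
now [ 0.5042 -0.2928  0.2171] yaw -0.7653 F [-1.2 -0.7 -0.5] t 2.9667
{"x": -0.0158, "y": -0.0183, "z": 0.017, "rx": -0.06, "ry": -0.29, "rz": -2.36}
```

View pics/w1.png

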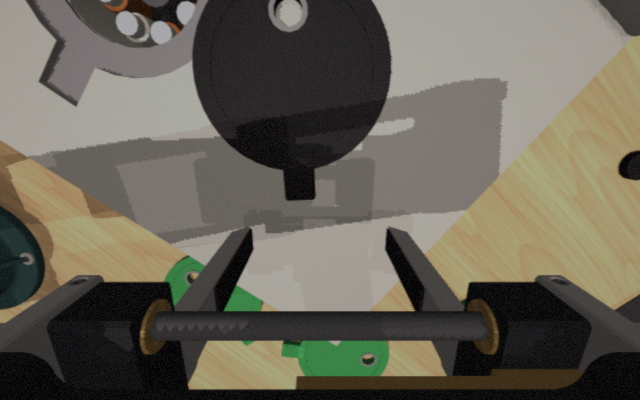

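The wrist picture shows the black cover at (292,75), its tab at (300,180) between the fingertips at (250,232) and (388,232), and the well at top left. The tool overshot by 24 mm, so I'll measure from here too.

```bash
python3 - <<'E'
from plan import *
from h import *
s=np.load("pics/w1.npy",allow_pickle=True).item()
for px in [(286,198),(315,198),(285,170),(315,170)]: print(on(s,px,.162))
I=rect(s,(.5216,-.123),.2,.162); cv2.imwrite("pics/w1r.png",I[:,:,::-1])
plan([.5056,-.2687,.19],2,-.724)
E
```

```text
[[ 0.48434137 -0.26490817]]
[[ 0.50463679 -0.2844463 ]]
[[ 0.50344851 -0.24502621]]
[[ 0.52382974 -0.26463629]]
now [ 0.5039 -0.2906  0.2183] yaw -0.7624 F [-0.4  0.5  0.2] t 3.0167
{"x": -0.007, "y": -0.0085, "z": 0.0141, "rx": -0.14, "ry": -0.26, "rz": -1.1}
{"x": -0.0068, "y": -0.0087, "z": 0.0141, "rx": 0, "ry": 0, "rz": -1.1}
```

View pics/w1r.png

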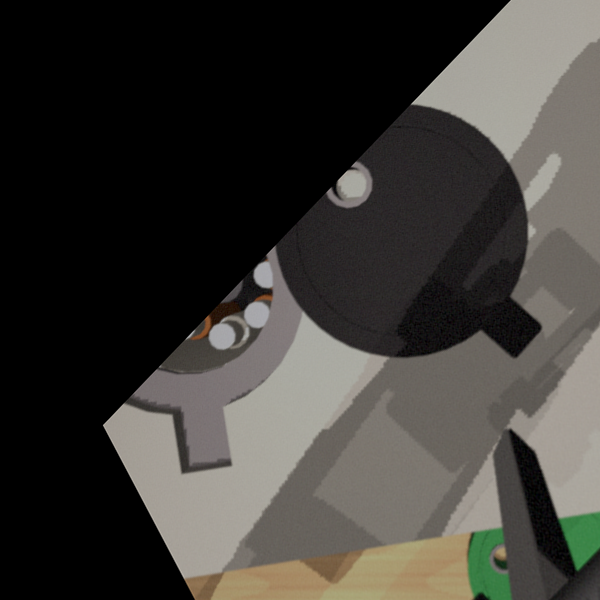

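>>> {"fn": "jog_arm", "kwargs": {"series": [{"x":-0.007,"y":-0.0085,"z":0.014,"rx":-0.1,"ry":-0.2,"rz":-1.1},{"x":-0.007,"y":-0.0085,"z":0.014,"rx":0,"ry":0,"rz":-1.1},{"x":0,"y":0,"z":0,"rx":0,"ry":0,"rz":0},{"x":0,"y":0,"z":0,"rx":0,"ry":0,"rz":0}]}}

```text
time: 3.35
tool_pos: [0.5054, -0.2668, 0.192]
ee_rot: [-3.14, -0.003, -0.721]
wrist_force: [-0.9, -0.1, 0.7]
width: 0.0936
```

```bash
python3 - <<'E'
from plan import *
plan([.505,-.2675,.154],3,-.735)
E
```

```text
now [ 0.5054 -0.2668  0.192 ] yaw -0.7207 F [-0.9 -0.1  0.7] t 3.35
{"x": 0, "y": 0.0003, "z": 0.0127, "rx": -0.12, "ry": -0.16, "rz": 0.27}
{"x": 0, "y": 0.0003, "z": 0.0127, "rx": 0, "ry": 0, "rz": 0.27}
{"x": 0, "y": 0.0003, "z": 0.0127, "rx": 0, "ry": 0, "rz": 0.27}
```

>>> {"fn": "jog_arm", "kwargs": {"series": [{"x":0,"y":0,"z":0.009,"rx":-0.1,"ry":-0.1,"rz":0},{"x":0,"y":0,"z":0.009,"rx":0,"ry":0,"rz":0},{"x":0,"y":0,"z":0.008,"rx":0,"ry":0,"rz":0},{"x":0,"y":0,"z":0.006,"rx":0,"ry":0,"rz":0},{"x":0,"y":0,"z":0,"rx":0,"ry":0,"rz":0},{"x":0,"y":0,"z":0,"rx":0,"ry":0,"rz":0}]}}

```text
time: 3.85
tool_pos: [0.5062, -0.2667, 0.1614]
ee_rot: [-3.141, -0.008, -0.719]
wrist_force: [-0.4, 0.8, -0.2]
width: 0.0941
```

>>> {"fn": "jog_arm", "kwargs": {"series": [{"x":0,"y":0,"z":0.004,"rx":0,"ry":-0.3,"rz":0},{"x":0,"y":0,"z":0.004,"rx":0,"ry":0,"rz":0},{"x":0,"y":0,"z":0,"rx":0,"ry":0,"rz":0},{"x":0,"y":0,"z":0,"rx":0,"ry":0,"rz":0}]}}

```text
time: 4.18
tool_pos: [0.5064, -0.2674, 0.1529]
ee_rot: [-3.141, -0.002, -0.72]
wrist_force: [0.5, 0.2, -0.0]
width: 0.0941
```

>>> {"fn": "jog_arm", "kwargs": {"series": [{"x":0,"y":0,"z":-0.001,"rx":0,"ry":0,"rz":0},{"x":0,"y":0,"z":0,"rx":0,"ry":0,"rz":0},{"x":0,"y":0,"z":0,"rx":0,"ry":0,"rz":0},{"x":0,"y":0,"z":0,"rx":0,"ry":0,"rz":0},{"x":0,"y":0,"z":0,"rx":0,"ry":0,"rz":0},{"x":0,"y":0,"z":0,"rx":0,"ry":0,"rz":0},{"x":0,"y":0,"z":0,"rx":0,"ry":0,"rz":0},{"x":0,"y":0,"z":0,"rx":0,"ry":0,"rz":0}], "claw": 0.0}}

```text
time: 4.85
tool_pos: [0.5069, -0.2678, 0.1551]
ee_rot: [-3.141, -0.004, -0.72]
wrist_force: [-0.0, -0.3, -0.9]
width: 0.0444
```

```bash
python3 - <<'E'
from plan import *
from h import *
from bench import cams
s=cams.snapshot("top"); cv2.imwrite("pics/g1.png",rect(s,(.5216,-.123),.2,.162)[:,:,::-1]); np.save("pics/g1.npy",s,allow_pickle=True)
o=robot.get_obs(); print(o["tool_pos"],o["ee_rot"],o["width"],o["wrist_force"])
E
```

```text
[ 0.50694899 -0.26773914  0.15503636] [-3.14057923 -0.00431822 -0.72011376] 0.040303129307012124 [ 0.76489797 -0.86643737 -0.66799779]
```

View pics/g1.png

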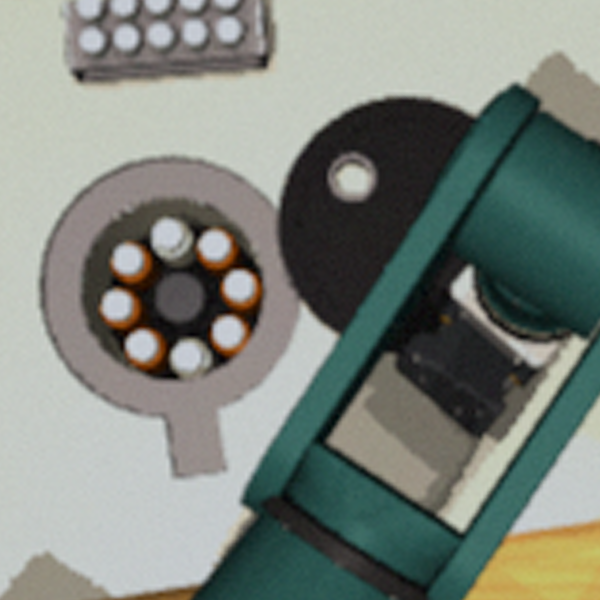

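The cover is where it was, part hidden by the arm, with the well at (172,290). The fingers are still closing.

>>> {"fn": "jog_arm", "kwargs": {"series": [{"x":0,"y":0,"z":0,"rx":0,"ry":0,"rz":0},{"x":0,"y":0,"z":0,"rx":0,"ry":0,"rz":0},{"x":0,"y":0,"z":0,"rx":0,"ry":0,"rz":0},{"x":0,"y":0,"z":0,"rx":0,"ry":0,"rz":0},{"x":0,"y":0,"z":0,"rx":0,"ry":0,"rz":0}]}}

```text
time: 5.32
tool_pos: [0.5069, -0.2677, 0.155]
ee_rot: [-3.141, -0.004, -0.72]
wrist_force: [1.0, 0.5, 0.1]
width: 0.0066
```

```bash
python3 - <<'E'
from plan import *
from h import *
from bench import cams
o=robot.get_obs(); print(o["tool_pos"],o["ee_rot"],o["width"],o["wrist_force"])
for n in("scene","wrist"):
    s=cams.snapshot(n); np.save(f"pics/g2{n}.npy",s,allow_pickle=True)
    cv2.imwrite(f"pics/g2{n}.png",rect(s,(.5216,-.123),.2,.162)[:,:,::-1] if n=="scene" else s["img"][:,:,::-1])
E
```

```text
[ 0.50691647 -0.2677169   0.15500426] [-3.14058422 -0.00426075 -0.72014081] 0.006644329100375047 [1.0482241 0.494883  0.0744143]
```

View pics/g2scene.png

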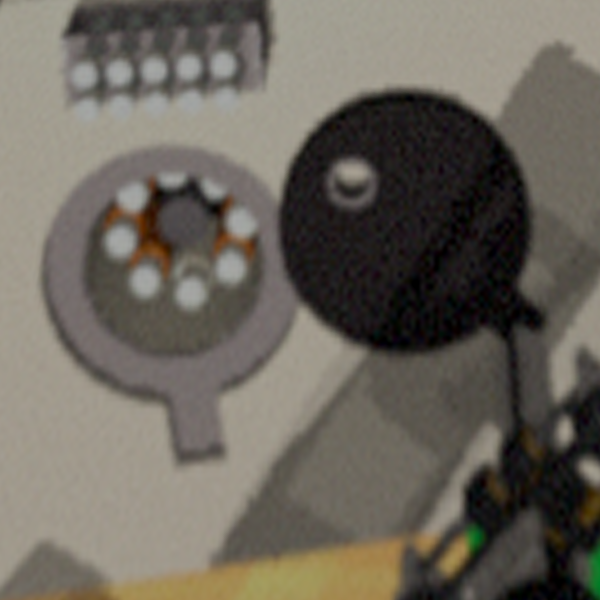

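View pics/g2wrist.png

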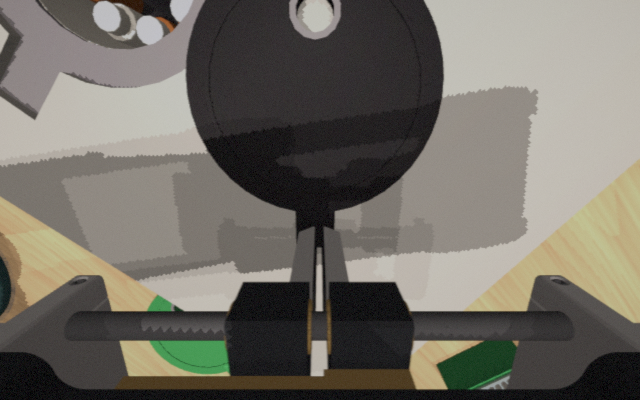

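```bash
python3 - <<'E'
from h import *
def proj(s,P):
    M=R.from_euler("xyz",s["attitude"]).as_matrix(); q=(np.atleast_2d(P)-s["origin"])@M; K=s["mtx"]
    return np.c_[q[:,0]/q[:,2]*K[0,0]+K[0,2],q[:,1]/q[:,2]*K[1,1]+K[1,2]]
s=np.load("pics/g2wrist.npy",allow_pickle=True).item(); t=np.load("pics/g2scene.npy",allow_pickle=True).item()
tcp=np.array([.5069,-.2677,.155])
print(s["origin"],s["attitude"])
for q in (s,t): print(proj(q,[tcp,tcp+[0,0,.019]]))
I=t["img"]; u,v=proj(t,tcp)[0].astype(int)
cv2.imwrite("pics/zs.png",cv2.resize(I[v-50:v+50,u-60:u+60],None,fx=6,fy=6,interpolation=2)[:,:,::-1])
I=s["img"];u,v=proj(s,tcp)[0].astype(int)
cv2.imwrite("pics/zw.png",cv2.resize(I[v-50:v+50,u-60:u+60],None,fx=6,fy=6,interpolation=2)[:,:,::-1])
E
```

```text
[ 0.56064222 -0.20308199  0.357104  ] [ 2.85011856e+00 -1.69127807e-03 -7.20516313e-01]
[[321.22512329 225.98340129]
 [321.49042763 236.14364937]]
[[283.29006298 195.5927097 ]
 [282.93899413 191.64565607]]
```

View pics/zs.png

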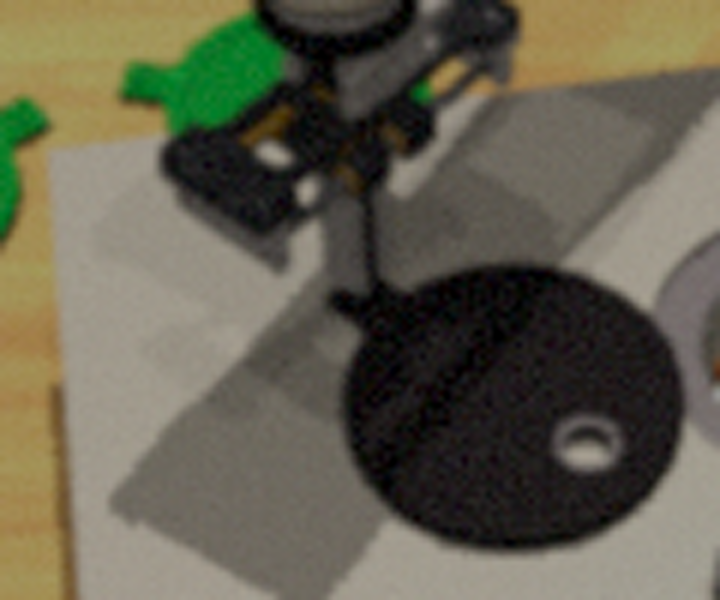

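View pics/zw.png

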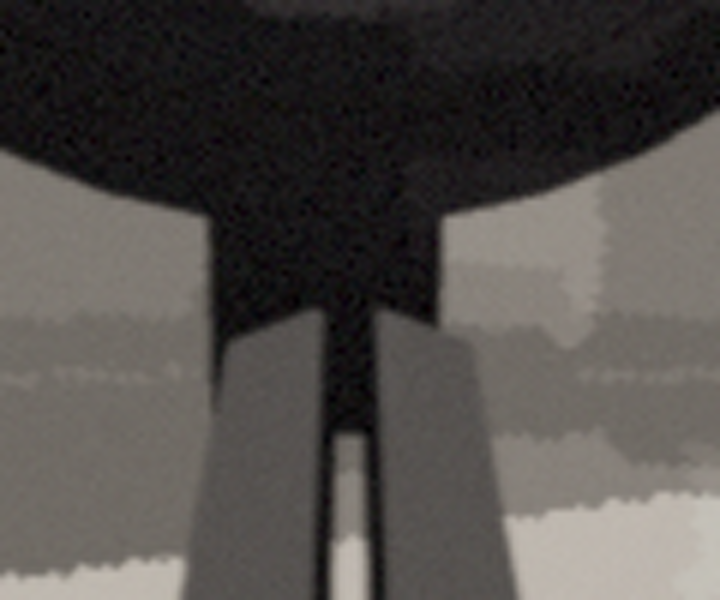

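The wrist view shows the closed fingers resting over the tab, not beside it, so the cover top is lower than the calibration suggests. I'll open the fingers and feel for the deck.

>>> {"fn": "jog_arm", "kwargs": {"series": [{"x":0,"y":0,"z":-0.003,"rx":0,"ry":0,"rz":0},{"x":0,"y":0,"z":0,"rx":0,"ry":0,"rz":0},{"x":0,"y":0,"z":0,"rx":0,"ry":0,"rz":0},{"x":0,"y":0,"z":0,"rx":0,"ry":0,"rz":0},{"x":0,"y":0,"z":0,"rx":0,"ry":0,"rz":0},{"x":0,"y":0,"z":0,"rx":0,"ry":0,"rz":0},{"x":0,"y":0,"z":0,"rx":0,"ry":0,"rz":0},{"x":0,"y":0,"z":0,"rx":0,"ry":0,"rz":0}], "claw": 0.65}}

```text
time: 6.08
tool_pos: [0.507, -0.2677, 0.1585]
ee_rot: [-3.141, -0.005, -0.72]
wrist_force: [0.3, -0.7, -0.8]
width: 0.0508
```

>>> {"fn": "jog_arm", "kwargs": {"series": [{"x":0,"y":0,"z":0.004,"rx":0,"ry":0,"rz":0},{"x":0,"y":0,"z":0.003,"rx":0,"ry":0,"rz":0},{"x":0,"y":0,"z":0,"rx":0,"ry":0,"rz":0}]}}

```text
time: 6.33
tool_pos: [0.507, -0.2678, 0.1508]
ee_rot: [-3.141, -0.005, -0.72]
wrist_force: [-0.2, 0.6, 0.8]
width: 0.0613
```

>>> {"fn": "jog_arm", "kwargs": {"series": [{"x":0,"y":0,"z":0.002,"rx":0,"ry":0,"rz":0},{"x":0,"y":0,"z":0,"rx":0,"ry":0,"rz":0}]}}

```text
time: 6.5
tool_pos: [0.5068, -0.2676, 0.148]
ee_rot: [-3.141, -0.004, -0.72]
wrist_force: [0.2, 0.0, 0.3]
width: 0.0609
```

>>> {"fn": "jog_arm", "kwargs": {"series": [{"x":0,"y":0,"z":0.002,"rx":0,"ry":0,"rz":0},{"x":0,"y":0,"z":0,"rx":0,"ry":0,"rz":0}]}}

```text
time: 6.67
tool_pos: [0.5067, -0.2676, 0.1456]
ee_rot: [-3.141, -0.003, -0.72]
wrist_force: [0.2, 0.7, -0.1]
width: 0.0612
```

>>> {"fn": "jog_arm", "kwargs": {"series": [{"x":0,"y":0,"z":0.002,"rx":0,"ry":0,"rz":0},{"x":0,"y":0,"z":0,"rx":0,"ry":0,"rz":0}]}}

```text
time: 6.83
tool_pos: [0.5067, -0.2676, 0.1434]
ee_rot: [-3.141, -0.003, -0.72]
wrist_force: [-0.2, 0.0, 0.0]
width: 0.0609
```

```bash
python3 - <<'E'
from h import *
from bench import robot,cams
s=cams.snapshot("wrist"); np.save("pics/w3.npy",s,allow_pickle=True)
u=cams.snapshot("scene"); np.save("pics/s3.npy",u,allow_pickle=True)
t=np.load("pics/top1.npy",allow_pickle=True).item()
# triangulate recess circle & cover circle height: centre estimates vs assumed z, from top/scene
for z in (.12,.13,.14,.15):
    print(z,on(s,[(0,0)],z)[0])
cv2.imwrite("pics/w3.png",s["img"][:,:,::-1])
I=u["img"]; cv2.imwrite("pics/s3.png",cv2.resize(I[140:260,220:380],None,fx=5,fy=5,interpolation=2)[:,:,::-1])
print(robot.get_obs()["time"])
E
```

```text
0.12 [0.44360479 0.0019554 ]
0.13 [ 0.44879336 -0.00713619]
0.14 [ 0.45398192 -0.01622777]
0.15 [ 0.45917049 -0.02531935]
6.9333
```

View pics/w3.png

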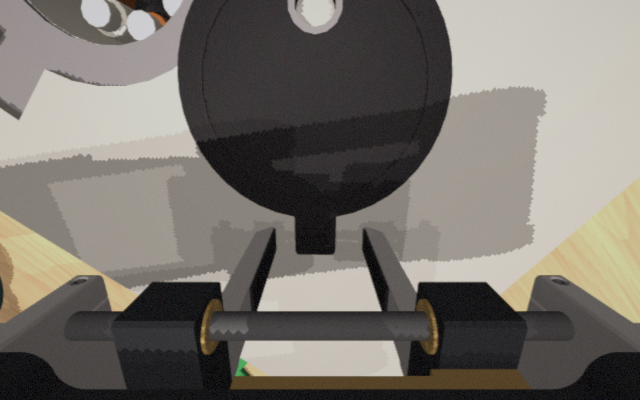

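View pics/s3.png

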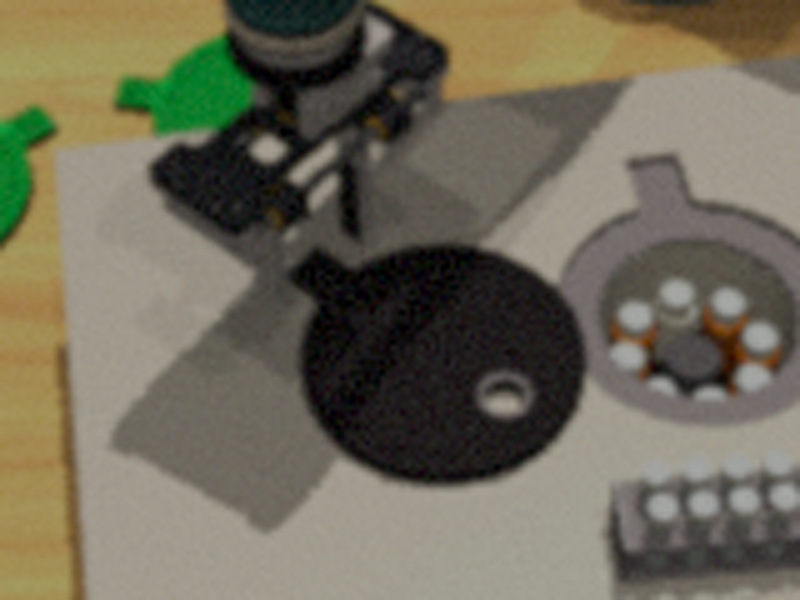

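```bash
python3 - <<'E'
from h import *
s=np.load("pics/w3.npy",allow_pickle=True).item()
print(s["mtx"][0],s["origin"])
I=s["img"]; m=(I.max(2)<75).astype(np.uint8); m[225:]=0
# disc edge rows<210
P=[]
for v in range(10,205,5):
    r=np.nonzero(m[v,150:480])[0]+150
    P+= [(r.min(),v),(r.max()+1,v)]
P=np.array(P,float)
for z in (.12,.13,.14,.15,.162):
    print(z,circ(on(s,P,z)), np.linalg.norm(np.diff(on(s,[(296,245),(336,245)],z),axis=0)))
# triangulate hole & tab via all views
def tri(obs):
    A=np.zeros((3,3));b=np.zeros(3)
    for q,p in obs:
        d=ray(q,p)[0];d/=np.linalg.norm(d);M=np.eye(3)-np.outer(d,d);A+=M;b+=M@q["origin"]
    x=np.linalg.solve(A,b); 
    return x
t=np.load("pics/top1.npy",allow_pickle=True).item(); sc=np.load("pics/scene1.npy",allow_pickle=True).item()
cv2.imwrite("pics/t_z.png",cv2.resize(t["img"][130:260,220:380],None,fx=5,fy=5,interpolation=2)[:,:,::-1])
cv2.imwrite("pics/s_z.png",cv2.resize(sc["img"][150:270,260:420],None,fx=5,fy=5,interpolation=2)[:,:,::-1])
# automated: circle centre for cover and recess as function of z for each cam
for z in (.12,.13,.14,.15,.162):
    print(z,[np.round(meas_cover(q,(.5216,-.123),z=z)[0],4) for q in (t,sc)])
E
```

```text
[276.50515664   0.         318.80459295] [ 0.56060818 -0.20306197  0.3455024 ]
0.12 [ 0.57027962 -0.18807896  0.10322988] 0.03590905308126225
0.13 [ 0.56985327 -0.18873718  0.09865463] 0.0343166507955534
0.14 [ 0.56942696 -0.18939537  0.09407941] 0.03272424850984463
0.15 [ 0.56900068 -0.19005354  0.08950421] 0.031131846224135857
0.162 [ 0.56848917 -0.19084332  0.08401402] 0.029220963481285306
0.12 [array([ 0.5788, -0.193 ,  0.0867]), array([ 0.5426, -0.193 ,  0.0894])]
0.13 [array([ 0.5771, -0.1931,  0.0861]), array([ 0.55  , -0.1931,  0.0885])]
0.14 [array([ 0.5753, -0.1931,  0.0854]), array([ 0.5574, -0.1931,  0.0875])]
0.15 [array([ 0.5736, -0.1931,  0.0847]), array([ 0.5648, -0.1932,  0.0866])]
0.162 [array([ 0.5715, -0.1931,  0.0839]), array([ 0.5737, -0.1933,  0.0855])]
```

View pics/s_z.png

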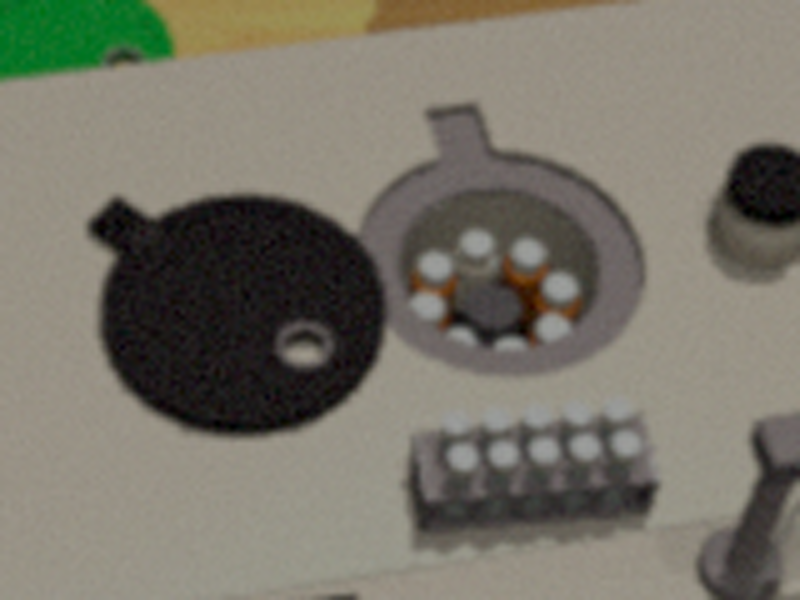

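View pics/t_z.png

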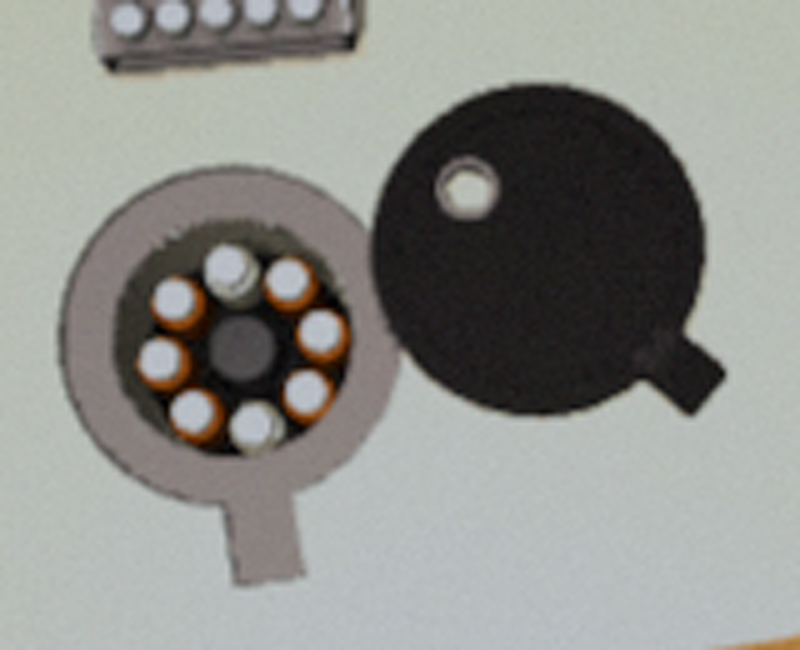

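The cameras put the cover top at about z 0.160, so the deck is as stated. But the finger gap in the wrist image (x 275 to 363, row 228) implies the real fingertips sit about 20 mm higher than the reported TCP. I'll keep lowering in small steps, watching the force.

>>> {"fn": "jog_arm", "kwargs": {"series": [{"x":0,"y":0,"z":0.003,"rx":0,"ry":0,"rz":0},{"x":0,"y":0,"z":0.0,"rx":0,"ry":0,"rz":0}]}}

```text
time: 7.1
tool_pos: [0.5071, -0.2678, 0.141]
ee_rot: [-3.14, -0.005, -0.72]
wrist_force: [-0.3, 1.1, 0.1]
width: 0.061
```

>>> {"fn": "jog_arm", "kwargs": {"series": [{"x":0,"y":0,"z":0.002,"rx":0,"ry":0,"rz":0},{"x":0,"y":0,"z":0.0,"rx":0,"ry":0,"rz":0}]}}

```text
time: 7.27
tool_pos: [0.5072, -0.2679, 0.1388]
ee_rot: [-3.14, -0.005, -0.72]
wrist_force: [-0.0, -0.1, -0.2]
width: 0.0612
```

>>> {"fn": "jog_arm", "kwargs": {"series": [{"x":0,"y":0,"z":0.002,"rx":0,"ry":0,"rz":0},{"x":0,"y":0,"z":0.0,"rx":0,"ry":0,"rz":0}]}}

```text
time: 7.43
tool_pos: [0.5071, -0.2679, 0.1366]
ee_rot: [-3.14, -0.005, -0.72]
wrist_force: [0.4, -0.3, -1.1]
width: 0.0612
```

```bash
python3 - <<'E'
from h import *
from bench import robot,cams
s=cams.snapshot("wrist"); np.save("pics/w4.npy",s,allow_pickle=True)
cv2.imwrite("pics/w4.png",cv2.resize(s["img"][180:300,240:400],None,fx=5,fy=5,interpolation=2)[:,:,::-1])
E
```

```text
(no output)
```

View pics/w4.png

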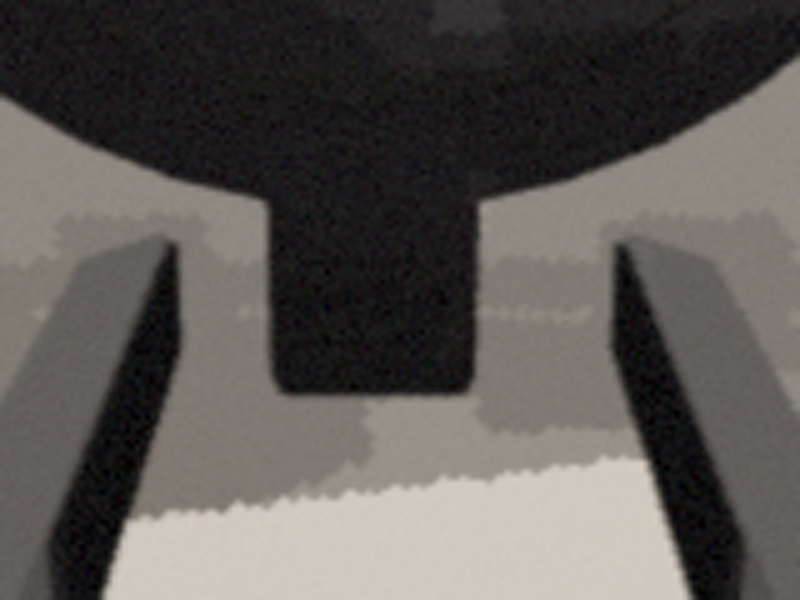

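The tips straddle the tab (tab x 268–478, pads at 178 and 613, rows 240–350) and sit along its middle. I'll continue down to feel the deck.

>>> {"fn": "jog_arm", "kwargs": {"series": [{"x":0,"y":0,"z":0.002,"rx":0,"ry":0,"rz":0},{"x":0,"y":0,"z":0.0,"rx":0,"ry":0,"rz":0}]}}

```text
time: 7.65
tool_pos: [0.5074, -0.268, 0.1349]
ee_rot: [-3.14, -0.006, -0.72]
wrist_force: [-0.2, -0.2, -0.3]
width: 0.0609
```

>>> {"fn": "jog_arm", "kwargs": {"series": [{"x":0,"y":0,"z":0.002,"rx":0,"ry":0,"rz":0},{"x":0,"y":0,"z":0.0,"rx":0,"ry":0,"rz":0}]}}

```text
time: 7.82
tool_pos: [0.5074, -0.268, 0.1327]
ee_rot: [-3.14, -0.006, -0.72]
wrist_force: [0.2, -0.1, 0.3]
width: 0.0607
```

>>> {"fn": "jog_arm", "kwargs": {"series": [{"x":0,"y":0,"z":0.0015,"rx":0,"ry":0,"rz":0},{"x":0,"y":0,"z":0.0,"rx":0,"ry":0,"rz":0}]}}

```text
time: 7.98
tool_pos: [0.5074, -0.268, 0.131]
ee_rot: [-3.14, -0.006, -0.72]
wrist_force: [0.1, 0.1, -0.4]
width: 0.0609
```

>>> {"fn": "jog_arm", "kwargs": {"series": [{"x":0,"y":0,"z":0.0012,"rx":0,"ry":0,"rz":0},{"x":0,"y":0,"z":0.0,"rx":0,"ry":0,"rz":0}]}}

```text
time: 8.15
tool_pos: [0.5074, -0.268, 0.1296]
ee_rot: [-3.14, -0.006, -0.72]
wrist_force: [-0.3, -0.6, 1.0]
width: 0.0608
```

>>> {"fn": "jog_arm", "kwargs": {"series": [{"x":0,"y":0,"z":0.0012,"rx":0,"ry":0,"rz":0},{"x":0,"y":0,"z":0.0,"rx":0,"ry":0,"rz":0}]}}

```text
time: 8.32
tool_pos: [0.5074, -0.268, 0.1283]
ee_rot: [-3.14, -0.006, -0.72]
wrist_force: [-0.6, -0.8, 0.1]
width: 0.0612
```

```bash
python3 - <<'E'
from h import *
from bench import robot,cams
s=cams.snapshot("wrist"); np.save("pics/w5.npy",s,allow_pickle=True)
cv2.imwrite("pics/w5.png",cv2.resize(s["img"][180:300,240:400],None,fx=5,fy=5,interpolation=2)[:,:,::-1])
print(robot.get_obs()["tool_pos"],robot.get_obs()["wrist_force"])
E
```

```text
[ 0.50748685 -0.26807658  0.12848492] [ 0.75431706 -0.07316807  0.90997881]
```

View pics/w5.png

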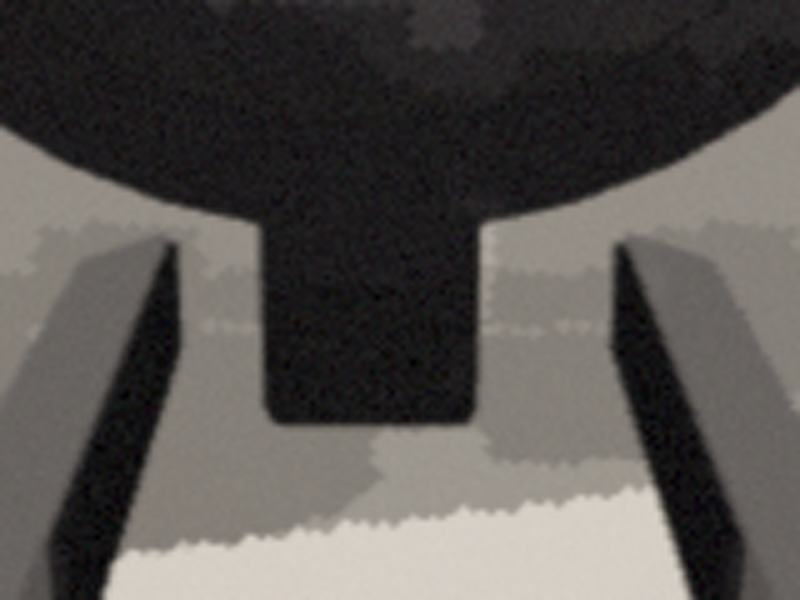

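>>> {"fn": "jog_arm", "kwargs": {"series": [{"x":0,"y":0,"z":0,"rx":0,"ry":0.3,"rz":0},{"x":0,"y":0,"z":0,"rx":0,"ry":0,"rz":0},{"x":0,"y":0,"z":0,"rx":0,"ry":0,"rz":0},{"x":0,"y":0,"z":0,"rx":0,"ry":0,"rz":0},{"x":0,"y":0,"z":0,"rx":0,"ry":0,"rz":0},{"x":0,"y":0,"z":0,"rx":0,"ry":0,"rz":0}], "claw": 0.2}}

```text
time: 8.87
tool_pos: [0.5071, -0.2679, 0.1287]
ee_rot: [-3.141, -0.011, -0.72]
wrist_force: [0.2, 0.2, 0.2]
width: 0.0297
```

```bash
python3 - <<'E'
from h import *
from bench import robot,cams
s=cams.snapshot("wrist"); np.save("pics/w6.npy",s,allow_pickle=True)
cv2.imwrite("pics/w6.png",cv2.resize(s["img"][180:300,240:400],None,fx=5,fy=5,interpolation=2)[:,:,::-1])
o=robot.get_obs();print(o["tool_pos"],o["wrist_force"],o["width"])
E
```

```text
[ 0.50715122 -0.26781269  0.12863298] [-0.07689829  0.43456386 -0.00477124] 0.029633325786406258
```

View pics/w6.png

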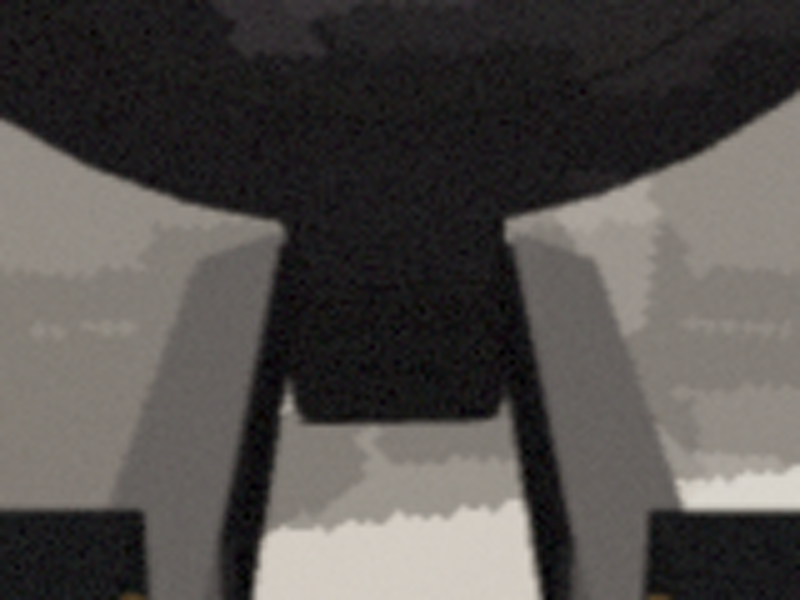

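The grip is on the tab: opening 29.6 mm, pads against both sides. Now I'll slide toward the well, world delta about (-0.042, +0.158) m.

>>> {"fn": "jog_arm", "kwargs": {"series": [{"x":-0.006,"y":-0.004,"z":0,"rx":0,"ry":0,"rz":0},{"x":-0.0113,"y":-0.0076,"z":0,"rx":0,"ry":0,"rz":0},{"x":-0.0113,"y":-0.0076,"z":0,"rx":0,"ry":0,"rz":0},{"x":-0.0113,"y":-0.0076,"z":0,"rx":0,"ry":0,"rz":0}]}}

```text
time: 9.25
tool_pos: [0.4952, -0.2225, 0.1289]
ee_rot: [3.141, -0.017, -0.725]
wrist_force: [0.3, -2.5, 2.0]
width: 0.0295
```

```bash
python3 - <<'E'
from plan import *
from h import *
from bench import cams
plan([.4651,-.1100,.1285],8,-.72)
s=cams.snapshot("top"); cv2.imwrite("pics/t5.png",rect(s,(.5216,-.1),.2,.162)[:,:,::-1])
E
```

```text
now [ 0.4952 -0.2225  0.1289] yaw -0.7252 F [ 0.3 -2.5  2. ] t 9.25
{"x": -0.0121, "y": -0.008, "z": -0.0002, "rx": 0.06, "ry": -0.98, "rz": -0.04}
{"x": -0.0121, "y": -0.008, "z": 0, "rx": 0, "ry": 0, "rz": -0.04}
{"x": -0.0121, "y": -0.008, "z": 0, "rx": 0, "ry": 0, "rz": -0.04}
{"x": -0.0121, "y": -0.0081, "z": 0, "rx": 0, "ry": 0, "rz": -0.04}
{"x": -0.0121, "y": -0.0081, "z": 0, "rx": 0, "ry": 0, "rz": -0.04}
{"x": -0.0121, "y": -0.0081, "z": 0, "rx": 0, "ry": 0, "rz": -0.04}
{"x": -0.0121, "y": -0.0081, "z": 0, "rx": 0, "ry": 0, "rz": -0.04}
{"x": -0.0121, "y": -0.0081, "z": 0, "rx": 0, "ry": 0, "rz": -0.04}
```

View pics/t5.png

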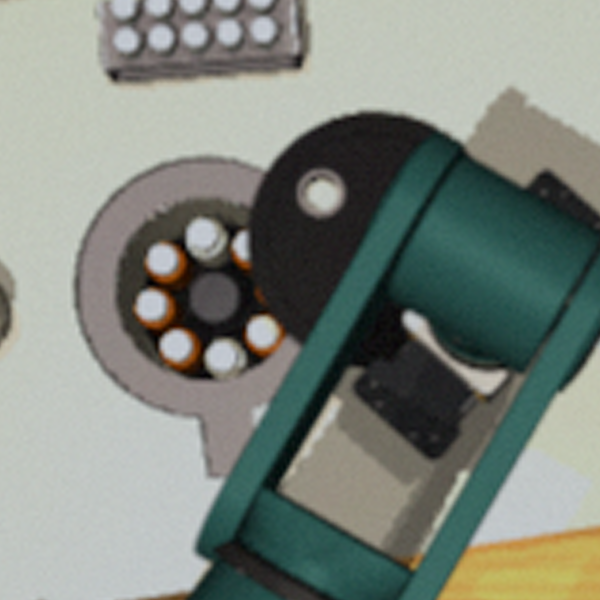

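The cover follows the tool and now overlaps the well (hole at 321,194). Carrying on.

>>> {"fn": "jog_arm", "kwargs": {"series": [{"x":-0.0118,"y":-0.008,"z":0,"rx":0,"ry":-0.8,"rz":0},{"x":-0.012,"y":-0.008,"z":0,"rx":0,"ry":0,"rz":0},{"x":-0.012,"y":-0.008,"z":0,"rx":0,"ry":0,"rz":0},{"x":-0.012,"y":-0.008,"z":0,"rx":0,"ry":0,"rz":0},{"x":-0.012,"y":-0.008,"z":0,"rx":0,"ry":0,"rz":0},{"x":-0.006,"y":-0.004,"z":0,"rx":0,"ry":0,"rz":0},{"x":0,"y":0,"z":0,"rx":0,"ry":0,"rz":0}]}}

```text
time: 9.88
tool_pos: [0.4717, -0.1319, 0.1291]
ee_rot: [-3.14, -0.002, -0.72]
wrist_force: [0.3, -2.3, -0.5]
width: 0.0297
```

```bash
python3 - <<'E'
from plan import *
from h import *
from bench import cams
plan([.4651,-.1100,.1285],3,-.72)
for n in("top","scene"):
    s=cams.snapshot(n); np.save(f"pics/{n}6.npy",s,allow_pickle=True); cv2.imwrite(f"pics/{n}6.png",rect(s,(.5216,-.07),.15,.156)[:,:,::-1])
E
```

```text
now [ 0.4717 -0.1319  0.1291] yaw -0.7197 F [ 0.3 -2.3 -0.5] t 9.8833
{"x": -0.0065, "y": -0.0041, "z": 0.0002, "rx": -0.1, "ry": -0.12, "rz": 0.01}
{"x": -0.0065, "y": -0.0041, "z": 0.0002, "rx": 0, "ry": 0, "rz": 0.01}
{"x": -0.0065, "y": -0.004, "z": 0.0002, "rx": 0, "ry": 0, "rz": 0.01}
```

View pics/scene6.png

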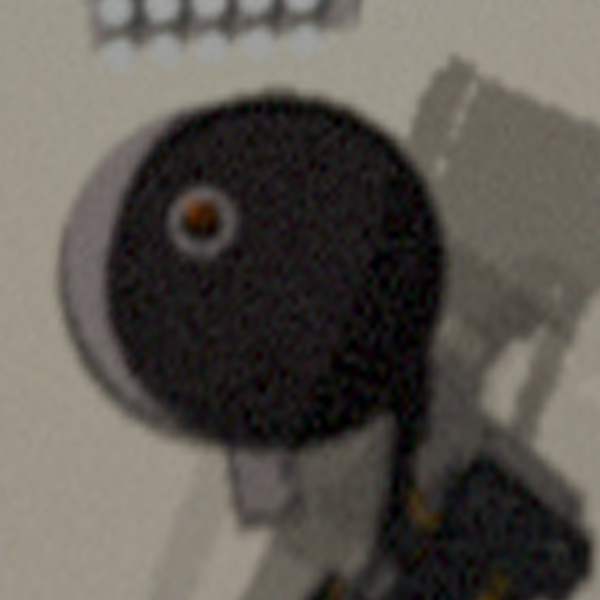

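View pics/top6.png

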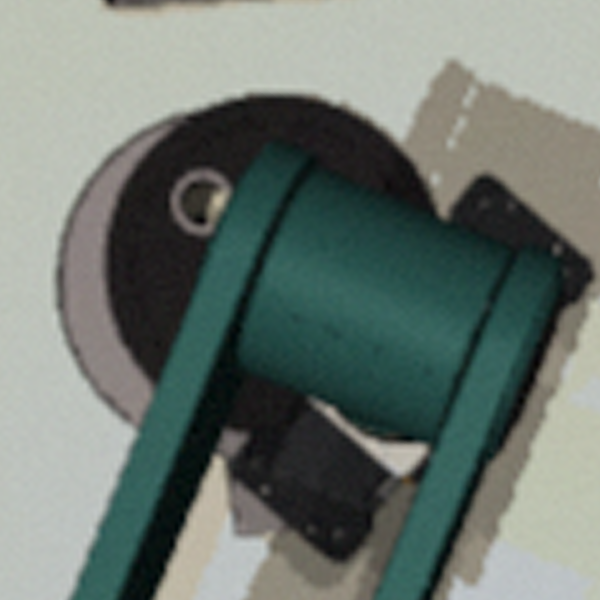

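```bash
cat >> h.py <<'E'
def edges(s,c0,r0,z,angs,dark,win=.008):
    """radial edge search. dark=True: darkest->bright outward"""
    I=cv2.GaussianBlur(s["img"],(0,0),.6).astype(np.float32).mean(2)
    M=R.from_euler("xyz",s["attitude"]).as_matrix(); K=s["mtx"]; P=[]
    rr=np.arange(r0-win,r0+win,.00025)
    for a in np.radians(angs):
        W=np.c_[c0[0]+rr*np.cos(a),c0[1]+rr*np.sin(a),np.full(len(rr),z)]
        q=(W-s["origin"])@M
        u=(q[:,0]/q[:,2]*K[0,0]+K[0,2]).astype(np.float32);v=(q[:,1]/q[:,2]*K[1,1]+K[1,2]).astype(np.float32)
        p=cv2.remap(I,u[None],v[None],cv2.INTER_CUBIC)[0]; i=np.argmax(np.gradient(p)); P.append(W[i,:2])
    return np.array(P)
def fitc(P,r):
    import scipy.optimize as so
    return so.least_squares(lambda p:np.hypot(P[:,0]-p[0],P[:,1]-p[1])-r,P.mean(0),loss="soft_l1",f_scale=.0007).x
E
python3 - <<'E'
from h import *
s=np.load("pics/scene6.npy",allow_pickle=True).item(); s0=np.load("pics/scene1.npy",allow_pickle=True).item()
t=np.load("pics/top6.npy",allow_pickle=True).item(); t0=np.load("pics/top1.npy",allow_pickle=True).item()
for n,q0,q in(("scene",s0,s),("top",t0,t)):
    w=fitc(edges(q0,(.530,-.035),.088,.15,[a for a in range(40,250,3) if not 160<a<220],0),.088)
    w=fitc(edges(q0,w,.088,.15,[a for a in range(40,250,3) if not 160<a<220],0),.088)
    aa=range(-50,200,3) if n=="scene" else range(20,130,3)
    c=np.array([.538,-.057]); 
    for k in range(4): c=fitc(edges(q,c,.085,.162,aa,0,.012 if k<2 else .006),.085)
    print(n,"well",w,"cover",c,"rem",w-c)
E
```

```text
scene well [ 0.5295465  -0.03521396] cover [ 0.54141671 -0.05842609] rem [-0.01187021  0.02321214]
top well [ 0.53150019 -0.03435254] cover [ 0.53968185 -0.05816932] rem [-0.00818166  0.02381678]
```

>>> {"fn": "jog_arm", "kwargs": {"series": [{"x":-0.0055,"y":-0.0028,"z":0,"rx":0,"ry":0,"rz":0},{"x":-0.0055,"y":-0.0028,"z":0,"rx":0,"ry":0,"rz":0},{"x":-0.0055,"y":-0.0028,"z":0,"rx":0,"ry":0,"rz":0},{"x":-0.004,"y":-0.0022,"z":0,"rx":0,"ry":0,"rz":0},{"x":0,"y":0,"z":0,"rx":0,"ry":0,"rz":0}]}}

```text
time: 10.4
tool_pos: [0.4634, -0.1113, 0.129]
ee_rot: [-3.14, -0.002, -0.723]
wrist_force: [0.6, 1.0, 1.0]
width: 0.0295
```

```bash
cat > look.py <<'E'
from h import *
import sys
from bench import robot,cams
k=sys.argv[1]; W=np.array([.5302,-.0348])
o=robot.get_obs(); print(np.round(o["tool_pos"],4),np.round(o["ee_rot"],3),np.round(o["wrist_force"],1),o["width"])
ws={"scene":np.array([.5295,-.0352]),"top":np.array([.5315,-.0344])}
for n in("top","scene"):
    s=cams.snapshot(n); np.save(f"pics/{n}{k}.npy",s,allow_pickle=True); cv2.imwrite(f"pics/{n}{k}.png",rect(s,(.5,-.05),.15,.156)[:,:,::-1])
    aa=range(-50,200,3) if n=="scene" else range(20,130,3)
    for z in (.154,.162):
        c=ws[n].copy()
        for j in range(4): c=fitc(edges(s,c,.085,z,aa,0,.012 if j<2 else .006),.085)
        print(n,z,"rem",np.round(ws[n]-c,4))
E
python3 look.py 7
```

```text
[ 0.4634 -0.1113  0.129 ] [-3.14e+00 -2.00e-03 -7.23e-01] [0.6 1.  1. ] 0.02949951583416497
top 0.154 rem [-0.0005 -0.0021]
top 0.162 rem [ 0.0008 -0.0004]
scene 0.154 rem [-0.0005  0.0005]
scene 0.162 rem [-0.0066  0.0026]
```

View pics/scene7.png

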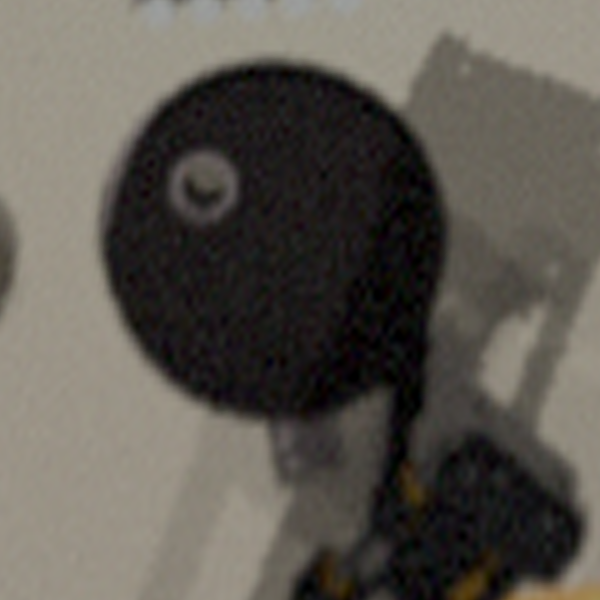

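The cover now sits over the recess, within about 1 mm of the well's centre, with its tab at (420,370) right of the notch (300,450). Now I'll work out the turn about the well axis.

```bash
python3 - <<'E'
from plan import *
plan(.129,12,-1.413,pv=np.array([.5305,-.035]))
E
```

```text
now [ 0.4634 -0.1113  0.129 ] yaw -0.7231 F [-0.4  2.2  2.4] t 10.5
{"x": -0.0058, "y": -0.0002, "z": 0, "rx": -0.08, "ry": -0.1, "rz": 3.29}
{"x": -0.0058, "y": -0.0002, "z": 0, "rx": 0, "ry": 0, "rz": 3.29}
{"x": -0.0058, "y": -0.0002, "z": 0, "rx": 0, "ry": 0, "rz": 3.29}
{"x": -0.0058, "y": -0.0002, "z": 0, "rx": 0, "ry": 0, "rz": 3.29}
{"x": -0.0058, "y": -0.0002, "z": 0, "rx": 0, "ry": 0, "rz": 3.29}
{"x": -0.0058, "y": -0.0002, "z": 0, "rx": 0, "ry": 0, "rz": 3.29}
{"x": -0.0058, "y": -0.0002, "z": 0, "rx": 0, "ry": 0, "rz": 3.29}
{"x": -0.0058, "y": -0.0002, "z": 0, "rx": 0, "ry": 0, "rz": 3.29}
{"x": -0.0058, "y": -0.0002, "z": 0, "rx": 0, "ry": 0, "rz": 3.29}
{"x": -0.0058, "y": -0.0002, "z": 0, "rx": 0, "ry": 0, "rz": 3.29}
{"x": -0.0058, "y": -0.0002, "z": 0, "rx": 0, "ry": 0, "rz": 3.29}
{"x": -0.0058, "y": -0.0002, "z": 0, "rx": 0, "ry": 0, "rz": 3.29}
```

>>> {"fn": "jog_arm", "kwargs": {"series": [{"x":-0.0058,"y":-0.0002,"z":0,"rx":0,"ry":0,"rz":3.3},{"x":-0.0058,"y":-0.0002,"z":0,"rx":0,"ry":0,"rz":3.3},{"x":-0.0058,"y":-0.0002,"z":0,"rx":0,"ry":0,"rz":3.3},{"x":-0.0058,"y":-0.0002,"z":0,"rx":0,"ry":0,"rz":3.3},{"x":0,"y":0,"z":0,"rx":0,"ry":0,"rz":0}]}}

```text
time: 10.92
tool_pos: [0.4492, -0.0936, 0.1289]
ee_rot: [-3.137, -0.002, -0.963]
wrist_force: [-1.2, 1.5, 1.3]
width: 0.0296
```

```bash
python3 - <<'E'
from plan import *
p=robot.get_obs()["tool_pos"]; y=robot.get_obs()["ee_rot"][2]; print(np.array(p[:2])+.1018*np.array([-np.sin(y),np.cos(y)]))
c=np.array([.5305,-.035]); yy=-1.2
plan([*(c+.1018*np.array([np.cos(yy-np.pi/2),np.sin(yy-np.pi/2)])),.129],5,yy)
E
```

```text
[ 0.53276042 -0.03548196]
now [ 0.4492 -0.0936  0.1289] yaw -0.9628 F [-1.2  1.5  1.3] t 10.9167
{"x": -0.0051, "y": -0.0003, "z": 0, "rx": -0.24, "ry": -0.13, "rz": 2.72}
{"x": -0.0051, "y": 0, "z": 0, "rx": 0, "ry": 0, "rz": 2.72}
{"x": -0.0051, "y": 0.0002, "z": 0, "rx": 0, "ry": 0, "rz": 2.72}
{"x": -0.0051, "y": 0.0005, "z": 0, "rx": 0, "ry": 0, "rz": 2.72}
{"x": -0.0051, "y": 0.0007, "z": 0, "rx": 0, "ry": 0, "rz": 2.72}
```

>>> {"fn": "jog_arm", "kwargs": {"series": [{"x":-0.0051,"y":0.0001,"z":0,"rx":-0.2,"ry":0,"rz":2.7},{"x":-0.0051,"y":0.0002,"z":0,"rx":0,"ry":0,"rz":2.7},{"x":-0.0051,"y":0.0003,"z":0,"rx":0,"ry":0,"rz":2.7},{"x":-0.0051,"y":0.0004,"z":0,"rx":0,"ry":0,"rz":2.7},{"x":-0.0051,"y":0.0004,"z":0,"rx":0,"ry":0,"rz":2.7},{"x":0,"y":0,"z":0,"rx":0,"ry":0,"rz":0}]}}

```text
time: 11.42
tool_pos: [0.4372, -0.0732, 0.1289]
ee_rot: [-3.139, -0.004, -1.199]
wrist_force: [-1.4, 2.0, 0.9]
width: 0.0297
```

```bash
python3 - <<'E'
from plan import *
p=robot.get_obs()["tool_pos"]; y=robot.get_obs()["ee_rot"][2]; print(np.array(p[:2])+.1018*np.array([-np.sin(y),np.cos(y)]))
c=np.array([.5305,-.035]); yy=-1.413
plan([*(c+.1018*np.array([np.cos(yy-np.pi/2),np.sin(yy-np.pi/2)])),.129],4,yy)
E
python3 look.py 8
```

```text
[ 0.53203829 -0.03628946]
now [ 0.4372 -0.0732  0.1289] yaw -1.1995 F [-1.4  2.   0.9] t 11.4167
{"x": -0.0058, "y": -0.0003, "z": 0, "rx": -0.17, "ry": -0.24, "rz": 3.06}
{"x": -0.0058, "y": 0, "z": 0, "rx": 0, "ry": 0, "rz": 3.06}
{"x": -0.0058, "y": 0.0003, "z": 0, "rx": 0, "ry": 0, "rz": 3.06}
{"x": -0.0058, "y": 0.0006, "z": 0, "rx": 0, "ry": 0, "rz": 3.06}
[ 0.4372 -0.0732  0.1289] [-3.139 -0.004 -1.199] [-1.4  2.   0.9] 0.02968659613170944
top 0.154 rem [-0.0007 -0.0015]
top 0.162 rem [ 0.0008 -0.0001]
scene 0.154 rem [-0.0012 -0.0001]
scene 0.162 rem [-0.0069  0.0018]
```

View pics/scene8.png

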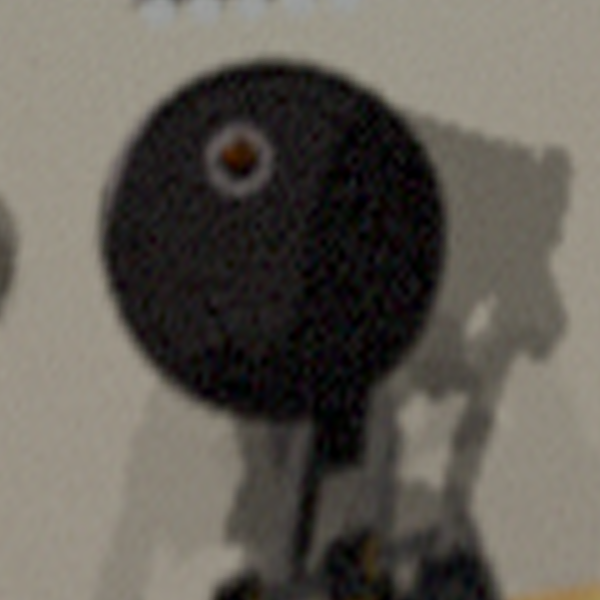

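The cover is centred and turning in the recess. Its height in the scene view fits having dropped at the rear. The tab is at (340,430) and the notch centre at about (300,450). I'll finish the turn.

>>> {"fn": "jog_arm", "kwargs": {"series": [{"x":-0.0058,"y":0,"z":0,"rx":-0.2,"ry":-0.2,"rz":3.1},{"x":-0.0058,"y":0.0002,"z":0,"rx":0,"ry":0,"rz":3.1},{"x":-0.0055,"y":0.0003,"z":0,"rx":0,"ry":0,"rz":3.1},{"x":-0.005,"y":0.0004,"z":0,"rx":0,"ry":0,"rz":2.6},{"x":0,"y":0,"z":0,"rx":0,"ry":0,"rz":0}]}}

```text
time: 11.93
tool_pos: [0.4321, -0.0538, 0.1286]
ee_rot: [-3.14, -0.001, -1.407]
wrist_force: [-0.6, 2.0, 1.0]
width: 0.0297
```

```bash
python3 - <<'E'
from plan import *
p=robot.get_obs()["tool_pos"]; y=robot.get_obs()["ee_rot"][2]; print(np.array(p[:2])+.1018*np.array([-np.sin(y),np.cos(y)]))
from bench import cams; import cv2
s=cams.snapshot("wrist"); np.save("pics/w9.npy",s,allow_pickle=True); cv2.imwrite("pics/w9.png",s["img"][:,:,::-1])
E
python3 look.py 9
```

```text
[ 0.53251774 -0.03713421]
[ 0.4321 -0.0539  0.1287] [-3.140e+00 -1.000e-03 -1.406e+00] [-0.3  1.7  1.3] 0.029960447656019625
top 0.154 rem [-0.0001 -0.0021]
top 0.162 rem [ 0.0008 -0.    ]
scene 0.154 rem [-0.0022  0.0003]
scene 0.162 rem [-0.0076  0.0021]
```

View pics/scene9.png

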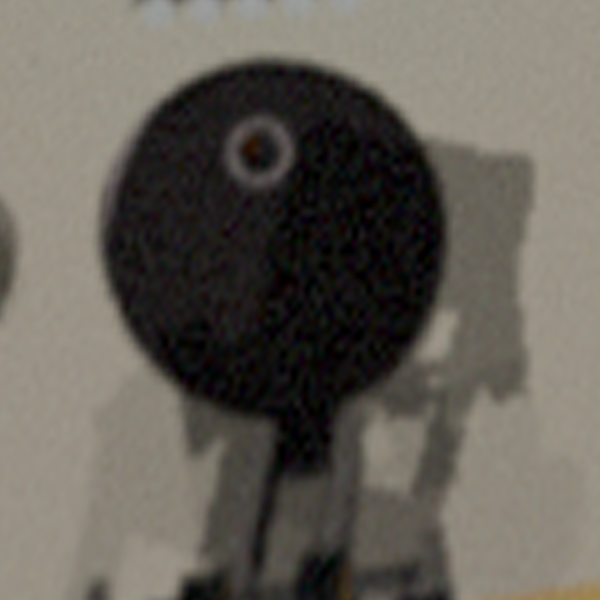

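View pics/w9.png

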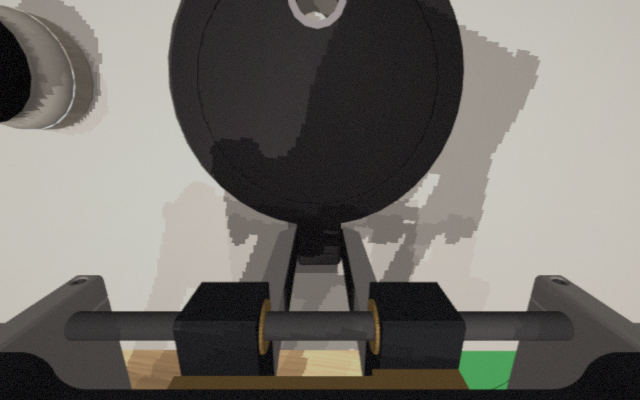

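The tab (305,430 in the scene crop) looks lined up with the notch. I'll open so it can drop.

>>> {"fn": "jog_arm", "kwargs": {"series": [{"x":0,"y":0,"z":0,"rx":0,"ry":0,"rz":0},{"x":0,"y":0,"z":0,"rx":0,"ry":0,"rz":0},{"x":0,"y":0,"z":0,"rx":0,"ry":0,"rz":0},{"x":0,"y":0,"z":0,"rx":0,"ry":0,"rz":0},{"x":0,"y":0,"z":0,"rx":0,"ry":0,"rz":0},{"x":0,"y":0,"z":0,"rx":0,"ry":0,"rz":0}], "claw": 0.7}}

```text
time: 12.58
tool_pos: [0.4323, -0.0571, 0.1281]
ee_rot: [-3.141, -0.005, -1.406]
wrist_force: [-0.5, 0.3, -0.5]
width: 0.0648
```

```bash
python3 - <<'E'
from plan import *
from bench import cams; import cv2
s=cams.snapshot("wrist"); np.save("pics/w10.npy",s,allow_pickle=True); cv2.imwrite("pics/w10.png",cv2.resize(s["img"][170:300,220:420],None,fx=4,fy=4,interpolation=2)[:,:,::-1])
E
python3 look.py 10
```

```text
[ 0.4323 -0.0571  0.1281] [-3.141 -0.005 -1.406] [-0.5  0.2  0.8] 0.06562244576907067
top 0.154 rem [-0.0003 -0.002 ]
top 0.162 rem [ 0.0013 -0.0006]
scene 0.154 rem [-0.0022  0.0004]
scene 0.162 rem [-0.0077  0.0025]
```

View pics/w10.png

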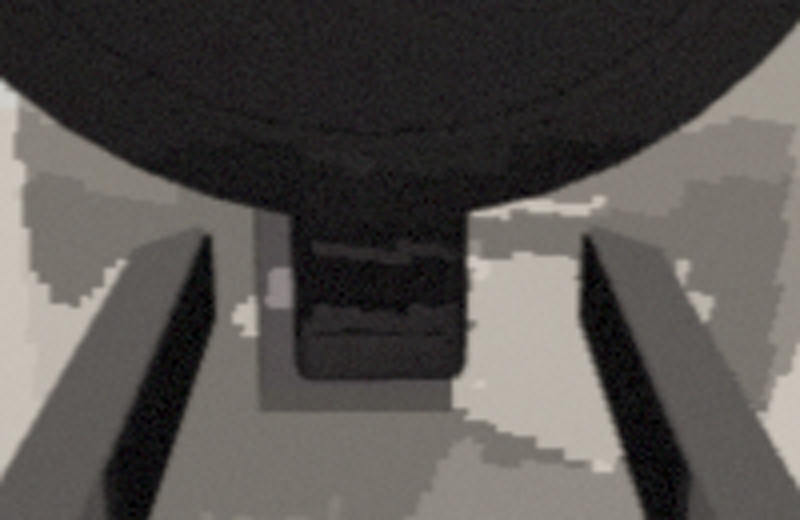

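View pics/scene10.png

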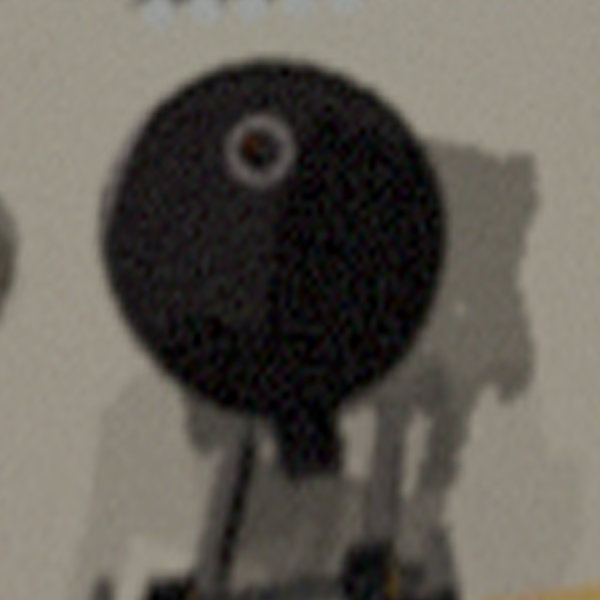

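The notch shows 10 px to the left of the tab, so the tab still needs about 4–5 mm (0.045 rad) more clockwise. I'll cage it loosely with a 34 mm opening and push it round until it drops.

>>> {"fn": "jog_arm", "kwargs": {"series": [{"x":-0.003,"y":0,"z":0,"rx":0,"ry":0,"rz":0},{"x":0,"y":0,"z":0,"rx":0,"ry":0,"rz":0},{"x":0,"y":0,"z":0,"rx":0,"ry":0,"rz":0},{"x":0,"y":0,"z":0,"rx":0,"ry":0,"rz":0},{"x":0,"y":0,"z":0,"rx":0,"ry":0,"rz":0},{"x":0,"y":0,"z":0,"rx":0,"ry":0,"rz":0}], "claw": 0.36}}

```text
time: 13.23
tool_pos: [0.4318, -0.0535, 0.1283]
ee_rot: [-3.141, -0.005, -1.405]
wrist_force: [0.3, 0.3, 0.1]
width: 0.0343
```

>>> {"fn": "jog_arm", "kwargs": {"series": [{"x":-0.002,"y":0,"z":0,"rx":0,"ry":0,"rz":1},{"x":-0.002,"y":0,"z":0,"rx":0,"ry":0,"rz":1},{"x":-0.002,"y":0,"z":0,"rx":0,"ry":0,"rz":1},{"x":0,"y":0,"z":0,"rx":0,"ry":0,"rz":0}]}}

```text
time: 13.57
tool_pos: [0.431, -0.0477, 0.1282]
ee_rot: [-3.14, -0.006, -1.464]
wrist_force: [0.1, -0.6, -0.4]
width: 0.0338
```

```bash
cat > wl.py <<'E'
from plan import *
import sys
from bench import cams; import cv2
k=sys.argv[1]
s=cams.snapshot("wrist"); np.save(f"pics/w{k}.npy",s,allow_pickle=True); cv2.imwrite(f"pics/w{k}.png",cv2.resize(s["img"][170:300,220:420],None,fx=4,fy=4,interpolation=2)[:,:,::-1])
E
python3 wl.py 11; python3 look.py 11
```

```text
[ 0.431  -0.0477  0.1282] [-3.14  -0.006 -1.463] [-0.5 -0.3 -0.7] 0.033979635147369076
top 0.154 rem [-0.0024 -0.    ]
top 0.162 rem [-0.0017  0.0023]
scene 0.154 rem [-0.003   0.0001]
scene 0.162 rem [-0.0084  0.0024]
```

View pics/w11.png

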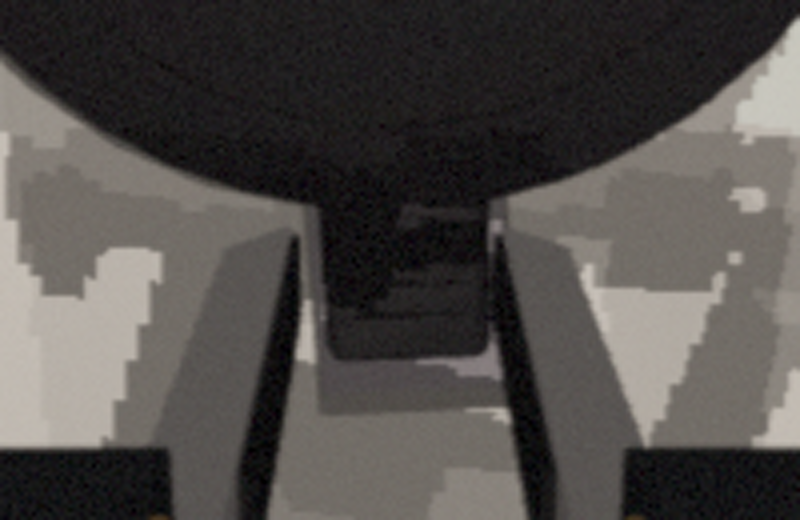

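The notch now shows on both sides and in front of the tab, and the force is about zero: it looks dropped in. I'll open, lift off and check.

>>> {"fn": "jog_arm", "kwargs": {"series": [{"x":0,"y":0,"z":0,"rx":0,"ry":0,"rz":0},{"x":0,"y":0,"z":0,"rx":0,"ry":0,"rz":0},{"x":0,"y":0,"z":0,"rx":0,"ry":0,"rz":0},{"x":0,"y":0,"z":-0.01,"rx":0,"ry":0,"rz":0},{"x":0,"y":0,"z":-0.03,"rx":0,"ry":0,"rz":0},{"x":0,"y":0.01,"z":-0.04,"rx":0,"ry":0,"rz":0},{"x":0,"y":0.02,"z":-0.03,"rx":0,"ry":0,"rz":0},{"x":0,"y":0.03,"z":-0.02,"rx":0,"ry":0,"rz":0},{"x":0,"y":0.03,"z":-0.01,"rx":0,"ry":0,"rz":0},{"x":0,"y":0,"z":0,"rx":0,"ry":0,"rz":0}], "claw": 0.6}}

```text
time: 14.55
tool_pos: [0.3371, -0.0564, 0.2774]
ee_rot: [3.138, -0.005, -1.461]
wrist_force: [1.4, -0.2, 1.3]
width: 0.0563
```

```bash
python3 - <<'E'
from plan import *
from bench import cams; import cv2
s=cams.snapshot("wrist"); np.save("pics/w12.npy",s,allow_pickle=True); cv2.imwrite("pics/w12.png",s["img"][:,:,::-1])
E
python3 look.py 12
```

```text
[ 0.3388 -0.0564  0.2764] [ 3.139 -0.005 -1.461] [0.5 0.5 0.7] 0.05636153671495035
top 0.154 rem [-0.0005 -0.0017]
top 0.162 rem [ 0.0011 -0.0001]
scene 0.154 rem [-0.0029 -0.0002]
scene 0.162 rem [-0.0086  0.002 ]
```

View pics/w12.png

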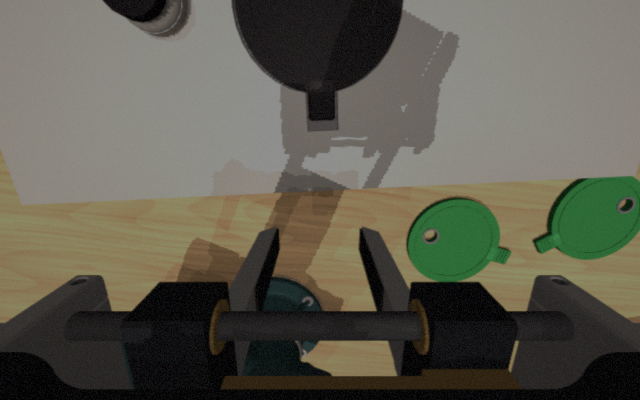

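View pics/scene12.png

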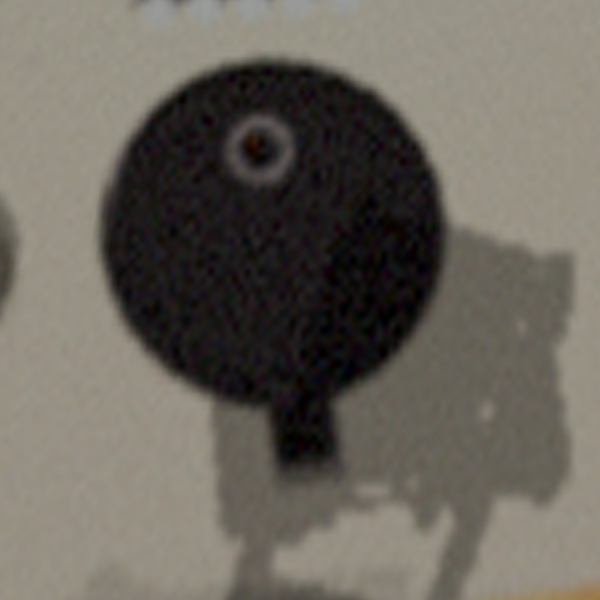

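View pics/top12.png

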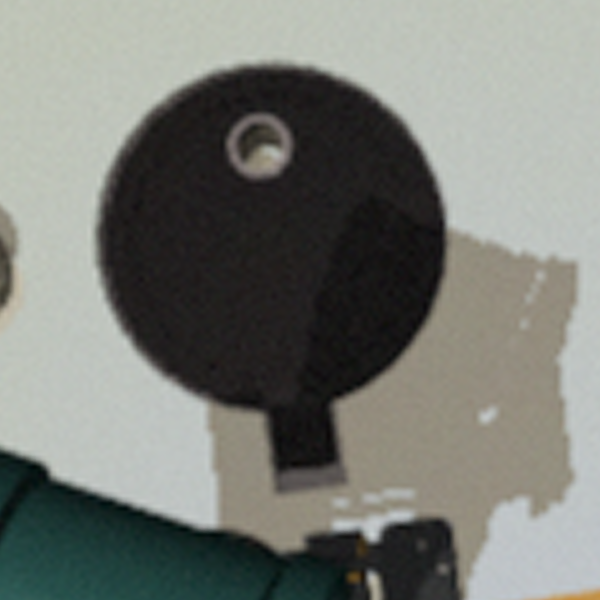

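```bash
python3 - <<'E'
from h import *
s=np.load("pics/w12.npy",allow_pickle=True).item()
cv2.imwrite("pics/w12z.png",cv2.resize(s["img"][50:150,240:400],None,fx=5,fy=5,interpolation=2)[:,:,::-1])
I=rect(s,(.46,-.045),.06,.15); cv2.imwrite("pics/w12r.png",I[:,:,::-1])
E
```

```text
(no output)
```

View pics/w12z.png

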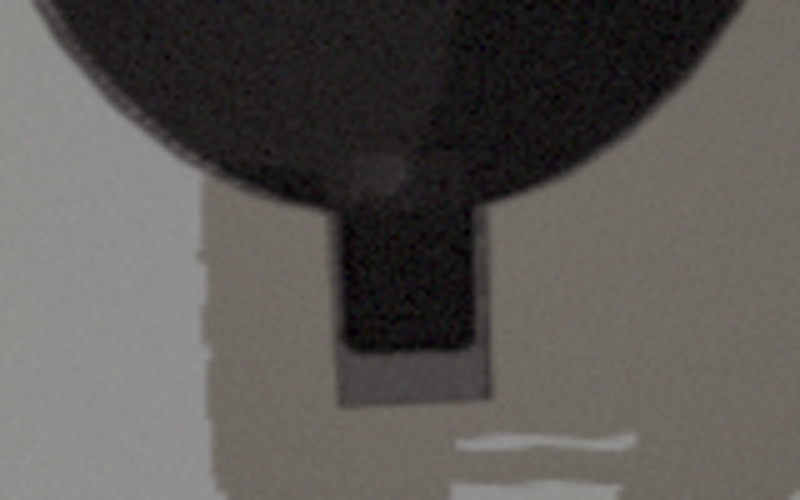

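```bash
python3 - <<'E'
from h import *
def tri(obs):
    A=np.zeros((3,3));b=np.zeros(3)
    for q,p in obs:
        d=ray(q,p)[0];d/=np.linalg.norm(d);M=np.eye(3)-np.outer(d,d);A+=M;b+=M@q["origin"]
    return np.linalg.solve(A,b)
def proj(s,P):
    M=R.from_euler("xyz",s["attitude"]).as_matrix(); q=(np.array(P)-s["origin"])@M; K=s["mtx"]
    return np.array([q[0]/q[2]*K[0,0]+K[0,2],q[1]/q[2]*K[1,1]+K[1,2]])
def hole(s,g):
    I=s["img"].astype(np.float32).mean(2); u,v=proj(s,g); n=9
    m=np.zeros_like(I); 
    sub=cv2.resize(I[int(v)-n:int(v)+n+1,int(u)-n-2:int(u)+n+3],None,fx=8,fy=8,interpolation=2)
    b=(sub>48).astype(np.uint8); L=cv2.findContours(b,cv2.RETR_EXTERNAL,cv2.CHAIN_APPROX_NONE)[0]
    L=[c for c in L if len(c)>40]
    c=min(L,key=lambda c:abs(cv2.minEnclosingCircle(c)[0][0]-sub.shape[1]/2)+abs(cv2.minEnclosingCircle(c)[0][1]-sub.shape[0]/2))
    e=cv2.fitEllipse(c)
    return np.array([(e[0][0]+.5)/8-.5+int(u)-n-2,(e[0][1]+.5)/8-.5+int(v)-n]),e[1]
ld=lambda n:np.load(f"pics/{n}.npy",allow_pickle=True).item()
for a,b,g in (("top1","scene1",(.603,-.158,.162)),("top9","scene9",(.577,-.028,.156)),("top12","scene12",(.577,-.028,.154))):
    t,s=ld(a),ld(b); h=[hole(q,g) for q in(t,s)]; print(a,h[0],h[1],tri([(t,h[0][0]),(s,h[1][0])]))
t,s=ld("top12"),ld("scene12")
u,v=proj(s,(.53,-.035,.154)).astype(int); cv2.imwrite("pics/s12z.png",cv2.resize(s["img"][v-45:v+45,u-55:u+55],None,fx=7,fy=7,interpolation=2)[:,:,::-1])
u,v=proj(t,(.53,-.035,.154)).astype(int); cv2.imwrite("pics/t12z.png",cv2.resize(t["img"][v-45:v+55,u-55:u+55],None,fx=6,fy=6,interpolation=2)[:,:,::-1])
E
```

```text
top1 (array([313.03991413, 167.23183632]), (106.10323333740234, 106.78498840332031)) (array([320.4534111 , 218.49544907]), (80.69485473632812, 96.51722717285156)) [ 0.60276333 -0.15761296  0.16571752]
top9 (array([263.07151508, 178.23665142]), (104.44278717041016, 106.6998291015625)) (array([363.18209457, 211.91474056]), (80.35869598388672, 95.34844207763672)) [ 0.57765599 -0.03006506  0.16043559]
top12 (array([263.19782829, 178.79190636]), (105.40924072265625, 108.59883880615234)) (array([363.02180195, 212.22284985]), (77.63339233398438, 95.1887435913086)) [ 0.57671055 -0.03007619  0.15762675]
```

View pics/s12z.png

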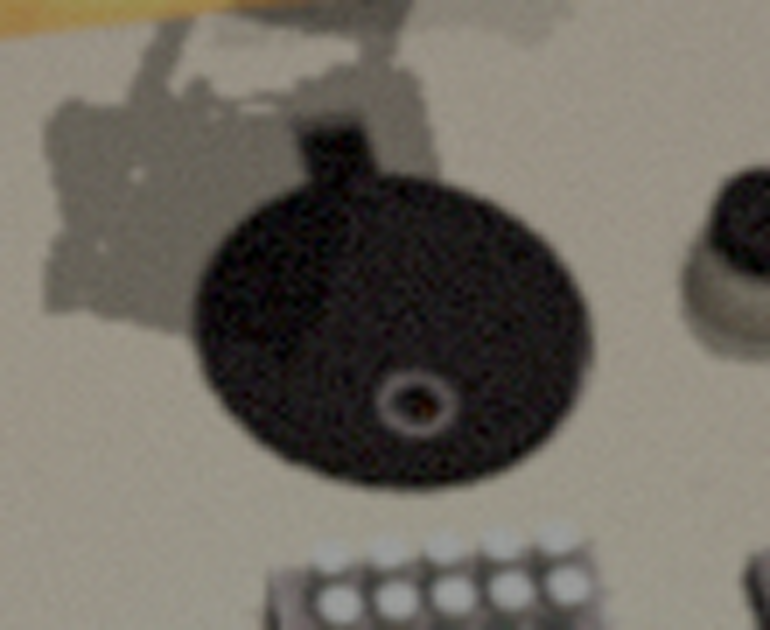

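View pics/t12z.png

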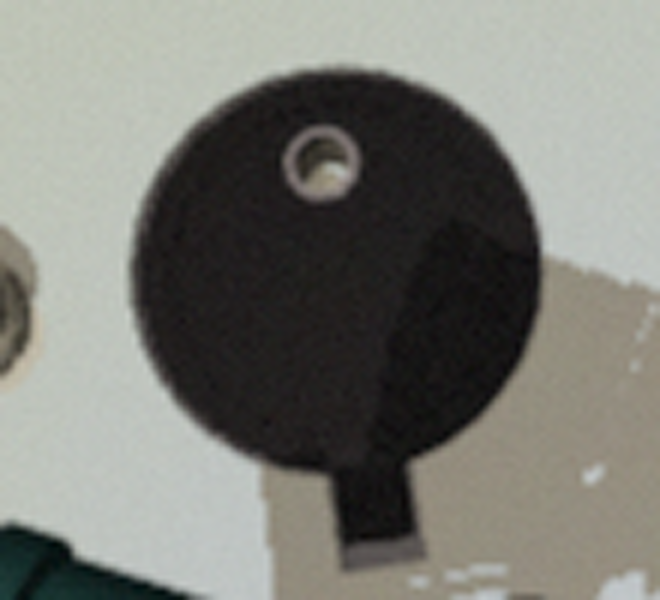

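The hole rim triangulates 8.1 mm lower than at the start (8 mm expected when home). The tab sits inside the notch with gaps on both sides, and the arm is clear. Handing in.

```bash
python3 - <<'E'
from bench import ticket,robot
print(robot.get_obs()["time"]); print(ticket.close_job())
E
```

```text
14.7
the job is handed in; nothing more can be done
None
```

The black cover is back over the well, with its tab down in the front notch; I handed the job in at 14.7 s. I gripped the tab and slid the cover flat along the deck until it was centred. Then I turned it clockwise about the well axis, opened the gripper and nudged the tab the last few millimetres until it dropped in.

**Last checks:**
- **Height:** the probe-hole rim triangulated 8.1 mm lower than at the start, against 8 mm expected when home.
- **Tab:** the wrist view showed it inside the notch, with clearance on both sides and about 12 mm in front.
- **Bystanders:** I didn't measure the jar or the rack again, but the pictures and forces gave no sign of contact. The arm was clear of everything at hand-in.

**What failed or disagreed:**
- **First grasp:** it missed because the fingertips sit more than 20 mm higher than the reported tool position. I worked round this by lowering step by step, with the wrist camera and force as checks.
- **First release:** I opened the gripper about 4–5 mm short of the notch, which the nudge corrected.
- **Scene camera:** it still placed the cover's centre about 3 mm off in x, while the top camera showed under 1 mm in x and about 2 mm in y. I put the difference down to calibration and the 3 mm of play.

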